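Turn the heat sink over onto its thermal pad

ROBOT

A 7-joint arm with a two-finger parallel gripper is mounted at the origin on a cart in front of the work surface, level with it; the furniture and walls round the work are solid. World frame = base frame: x ahead of the robot, y to its left, z up, the work surface at z = 0. Lengths are in mm, angles in rad, forces in N, time in s.
With the tool pointing down it reaches from about 375 to 925 mm from the base axis. Payload 3.1 kg.
Tool frame: the origin (TCP) lies at the centre of the arm's flange, where the gripper is bolted on; the fingertips stand 173 mm ahead of it and the grasp point (between the pads) lies 155 mm ahead of it; z points along the fingers, y is the direction in which the jaws open and shut (so a half turn about z gives the same grasp; the last joint's range is limited). The gripper opens to 85 mm and grips with 20 to 120 N. Pads are 22 mm wide; open, the fingers measure 114 mm over their backs; the gripper's body (76 mm by 85 mm) begins 54 mm behind the grasp point. The pads swing forward as they close: fully open they stand 13 mm farther back than shut.
Start: joints at [-1.253, 0.383, 0.044, 1.598, -0.018, 1.161, -0.05], TCP at [262.532, 594.629, 404.669] pointing down, gripper open.
Joint ranges: [-2.61, 2.61], [-0.41, 2.15], [-1.48, 1.57], [0, 2.5], [-1.57, 4.71], [0.05, 1.97], [-2.85, 2.85]. Speed limits (rad/s): [2.79, 2.79, 3.14, 3.14, 3.14, 3.14, 3.14].

INTERFACE

Orientations are given as a unit quaternion [w, x, y, z].
In Python, from rig import ctrl gives the robot as it stands.
- The arm moves only by the tool drive_tool, never from a script. Its argument "rows" is a list that holds one entry, the list of rows, each a list of 7 numbers: the turn, a rotation vector about the world's x, y, z in rad, then the shift along the world's x, y, z in cm, then the closure, from 0 (fully open) to 1 (shut). In form: [[[wx, wy, wz, x, y, z, grip], ...]]. A call has 1 to 20 rows; each row shifts and turns the commanded pose from where the row before left it; what a row does not reach is not made up. A row lasts 1/8 s, in which the tool goes at most 62.5 mm and 10.7 degrees, less where a joint would pass 70% of its speed; a pose out of reach is approached as far as the arm can. A call is refused whole if a number of a shift passes 6.25 or a number of a turn 0.188, either way. A call with a gripper value outside its range is refused whole. The fingers move at their own pace and stop on an object; "grip_force" is the grip in N (left out, the last holds). Time passes only in rows, so rows that do not move let the fingers close. It gives the time, the measured TCP pose, the force and the opening at its end, in the units of the state.
- ctrl.sense(): the state, without advancing time (a new reading comes with each control period).
- ctrl.get_image(name): name is "scene" or "top"; returns a dict with "frame" (384x512x3 uint8, red, green, blue), "depth" (384x512 float32, mm along the optical axis (not along the pixel's ray), 0 where there is no reading), "K" (3x3 intrinsics, pixels), "dist" ([k1, k2, p1, p2, k3] as OpenCV has them; the pictures are not rectified), "rvec" (rotation vector, rad) and "tvec" (3), from world to camera coordinates, as OpenCV has them. Camera axes: x right, y down, z forward; pixel columns grow to the right and rows downward; lengths in mm; the calibration is good to about 2 mm. A picture is of the moment at which its call begins.
- ctrl.finish_job(): hands the job in, once; it reports no verdict.
The state is a dict: "time": time; "joint_positions": joint angles; "dq": joint speeds; "tau": joint torques, N m; "ee_pos": TCP position; "tcp_rot": TCP orientation; "wrist_force": force on the tool from outside, world axes, zero at the start; "torque": the same for the moment, N m; "width": finger opening in mm.
Only numpy, scipy, OpenCV 4.12 (cv2) and the standard library are available. Lean on these libraries where they do the work, as an engineer would, in place of code of your own. Each camera call takes 0.05 s, during which the arm holds its last target. There are 200 camera calls.

TASK

One of the two finned heat sinks is lying upside down, fins on the bench. Turn it over and leave it lying flat on its base, fins up, in the middle of the dark square pad on the aluminium plate, squared up with the pad. Leave the other heat sink, which is already fins up, where it is.

Things in the scene. Friction and masses are not known exactly. Their poses are not given: they have to be found in the camera images.
- sink (a point): centre (half-way up) of the upside-down heat sink: bare grey metal, 30 x 36 x 18 mm, 40 g: a 4 mm base plate with seven 2 mm fins. Axes: z from base to fin tips (down at the start), x along the fins (30 mm), y across them (36 mm). Can be gripped across any two opposite sides. Centre of mass 2 mm nearer the base. It stands by itself on a narrow side and tips over if pushed near its top.
- other_sink (a point): centre of the second, identical heat sink, which stands nearby the right way up (base on the bench, z axis up); it stays where it is
- pad (a point): middle of the pad's top: a dark grey 66 x 66 mm square lying flush in the middle of an aluminium plate, 100 x 100 mm, 6 mm thick, fixed to the bench (flat but for four screw heads 1.5 mm high near the corners). x and y run along the sides of pad and plate, z up; the top is 6 mm above the bench.
- bench_vice: grey bench vice bolted to the bench, an obstacle only: 110 mm tall; origin on the bench under it. Its solid part reaches 96 mm from the origin along its own +x (away from the robot), 60 mm along -x (its screw 110 mm), 53 mm along +y and 38 mm along -y. Keep a leaning gripper clear of it.
There are look-alikes about, which are no part of the job. Of the things like the part that bears pad, leave any that is orange; of the rest the larger one is meant.

How it is judged:
By the outcome, as a careful person would: the job done as asked, in the order asked, and still so for the second after the job is handed in, with the robot touching nothing.
It also fails if it takes over 48 s, if anything falls off the work surface, if the arm or the gripper's body presses on something with over 40 N, if the wrist force passes 120 N, or if a joint passes its speed limit or range.

## Working session

There is one attempt and no reset: what is moved stays moved. The work goes in short steps, Python scripts to look and compute and a tool call to move; the robot and the scene stay as the last step left them, time stands still between calls to the robot, and variables do not carry over. Pictures are saved under pics/ and viewed, about 8 in all and at most 12, crops included, and the job is handed in when it is done.

Besides the shell and the picture viewer there is one more tool, called after "Call:" by a JSON object that holds its "fn" and its "kwargs", one argument or row to a line. drive_tool: Moves the arm, as the interface text tells. Its arguments: {"type":"object","properties":{"rows":{"type":"array"},"grip_force":{"type":"number"}},"required":["rows"]}

```bash
mkdir -p pics
cat > h.py <<'E'
import numpy as np,cv2
from rig import ctrl
def ray(im,px):
    R=cv2.Rodrigues(np.array(im["rvec"],float))[0];t=np.array(im["tvec"],float).ravel()
    u=cv2.undistortPoints(np.array(px,float).reshape(-1,1,2),np.array(im["K"],float),np.array(im["dist"],float)).reshape(-1,2)
    d=np.c_[u,np.ones(len(u))]@R; return -R.T@t,d
def onz(im,px,z):
    c,d=ray(im,px); return c+d*((z-c[2])/d[:,2])[:,None]
def dep(im,px):
    c,d=ray(im,px); p=np.array(px,int).reshape(-1,2); return c+d*im["depth"][p[:,1],p[:,0]][:,None]
def save(im,n,crop=None,s=1):
    f=im["frame"][:,:,::-1]
    if crop: x0,y0,x1,y1=crop; f=f[y0:y1,x0:x1]
    cv2.imwrite("pics/"+n,cv2.resize(f,None,fx=s,fy=s,interpolation=cv2.INTER_CUBIC))
E
python3 - <<'E'
from h import *
import pickle
a=ctrl.get_image("scene");b=ctrl.get_image("top");pickle.dump((a,b),open("i.pkl","wb"))
save(a,"s0.png",s=1.5);save(b,"t0.png",s=1.5)
print(ctrl.sense())
for i in(a,b):print(ray(i,[[256,192]]))
E
```

```text
{'time': 0.1, 'joint_positions': array([-1.25277255,  0.38374476,  0.04383266,  1.59944071, -0.0178752 ,
        1.16123441, -0.04988889]), 'dq': array([ 1.53885124e-03, -1.84495284e-03,  1.41660216e-03, -4.69763999e-03,
        2.39383908e-04,  5.01956387e-06,  3.81263271e-05]), 'tau': array([ 2.94684818e-03, -4.34732294e+01,  1.02915455e+00, -2.50455469e+01,
        1.08291552e-02,  5.52454730e-03,  1.77164463e-05]), 'ee_pos': array([262.36265466, 594.20075287, 403.40670123]), 'tcp_rot': array([-1.78231739e-04,  2.06366092e-01,  9.78474095e-01, -1.20441247e-03]), 'wrist_force': array([ 0.35484592, -0.27999968,  0.00972864]), 'torque': array([-0.00734728, -0.02468823, -0.03157037]), 'width': 85.352223616444}
(array([ 113.81196868, -743.13114024,  616.50006976]), array([[ 0.39219381,  0.74951749, -0.53347781]]))
(array([ 455.4852262 ,   41.54719682, 1076.35393469]), array([[ 0.03950818,  0.00724165, -0.9992156 ]]))
```

View pics/s0.png

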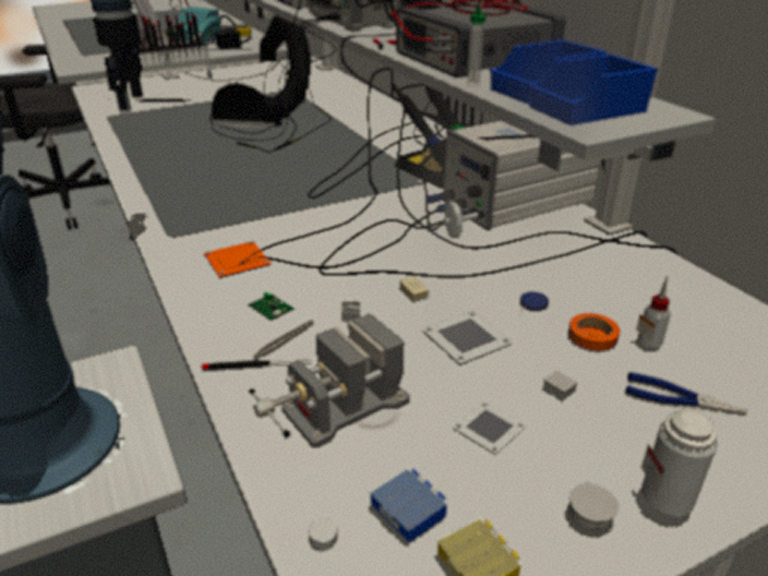

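View pics/t0.png

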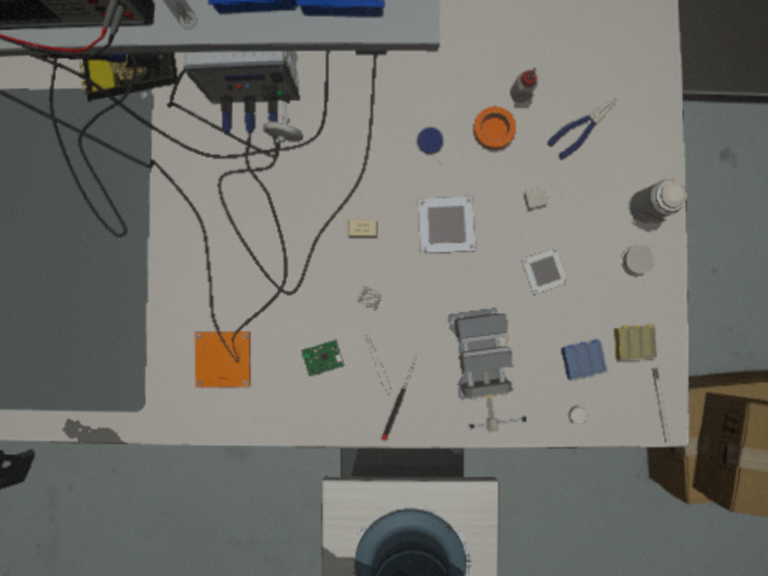

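The upside-down sink could be any of three things. In the 768-wide top picture these are the grey smooth block at (536,199), the finned grey block at (369,298), which is the other sink, and the beige block at (363,228). For the plate there is the large one at (446,225), a small one at (544,271) and an orange one at (222,359). I choose the block at (536,199) and the large plate, and will check both in a crop.

Run:
```python
from h import *
import pickle
a,b=pickle.load(open("i.pkl","rb"))
fa=a["frame"][235:290,340:400][:,:,::-1];fb=b["frame"][110:195,230:385][:,:,::-1]
A=cv2.resize(fa,(360,330),interpolation=2);B=cv2.resize(fb,(775,425),interpolation=2)[:, :]
o=np.zeros((600,800,3),np.uint8);C=cv2.resize(a["frame"][185:225,215:295][:,:,::-1],(320,160),interpolation=2)
o[:425,:775]=B;o[430:590,:320]=C;o[430:600,330:516]=cv2.resize(A,(186,170));cv2.imwrite("pics/c.png",o)
# sink in top: brighter/darker contrast mask using depth height
def height(im):
    h,w=im["depth"].shape;g=np.stack(np.meshgrid(np.arange(w),np.arange(h)),-1).reshape(-1,2)
    return dep(im,g).reshape(h,w,3)
P=height(b)
for n,(x,y),r,zt,lo,hi in [("sink",(357,133),16,18,9,40),("plate",(298,150),32,6,3,12),("other",(246,199),16,18,9,40)]:
    sub=P[y-r:y+r,x-r:x+r]; m=((sub[...,2]>lo)&(sub[...,2]<hi)).astype(np.uint8)
    cs=cv2.findContours(m,0,1)[0]
    if not cs: print(n,"none",np.percentile(sub[...,2],[1,50,99]));continue
    c=max(cs,key=cv2.contourArea).reshape(-1,2)+[x-r,y-r]
    w=onz(b,c,zt)[:,:2].astype(np.float32);print(n,cv2.minAreaRect(w),np.median(sub[m>0][:,2]))
# pad dark
f=b["frame"].astype(int).sum(2)/3
x,y=298,150;s=f[y-24:y+24,x-24:x+24];m=(s<140).astype(np.uint8)
c=max(cv2.findContours(m,0,1)[0],key=cv2.contourArea).reshape(-1,2)+[x-24,y-24]
print("pad",cv2.minAreaRect(onz(b,c,6)[:,:2].astype(np.float32)))
v=b["frame"][133,340:375];print(v.tolist())
```

```text
sink ((662.588623046875, -222.2570343017578), (30.336597442626953, 37.97899627685547), 14.588469505310059) 17.737355010864235
plate ((616.2481079101562, -64.31635284423828), (106.27169036865234, 103.34552764892578), 3.73492693901062) 6.183035915798882
other ((464.91302490234375, 65.82215118408203), (1.193828821182251, 5.963877201080322), 63.819190979003906) 17.28329842599362
pad ((614.2835693359375, -62.640968322753906), (66.66203308105469, 66.17778778076172), 3.6917176246643066)
[[153, 152, 144], [155, 152, 146], [155, 152, 146], [156, 153, 146], [155, 151, 145], [155, 152, 145], [157, 155, 148], [156, 154, 145], [154, 150, 143], [133, 131, 126], [94, 92, 87], [110, 109, 101], [141, 137, 129], [152, 147, 139], [151, 147, 137], [150, 146, 137], [150, 144, 136], [151, 145, 137], [149, 143, 134], [149, 144, 134], [147, 142, 133], [148, 144, 135], [146, 141, 132], [148, 145, 135], [150, 146, 138], [153, 149, 142], [154, 150, 144], [154, 151, 145], [155, 152, 145], [153, 153, 144], [156, 153, 145], [151, 150, 143], [154, 152, 144], [153, 149, 143], [155, 152, 145]]
```

View pics/c.png

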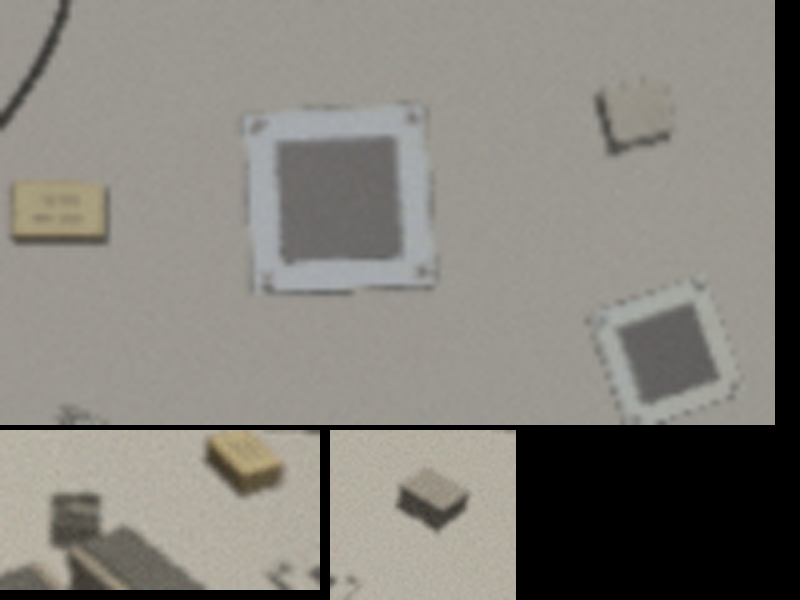

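The crop confirms it. The grey block with no fins on top is the upside-down sink, and the larger aluminium plate is the one with the pad. Heights (17.7 and 6.2 mm) and sizes also agree. Next I check for an arm model, so I can plan tilted grips within the joint ranges.

```bash
cat > k.py <<'E'
import numpy as np
from scipy.spatial.transform import Rotation as Ro
from scipy.optimize import least_squares
LO=np.array([-2.61,-.41,-1.48,0,-1.57,.05,-2.85]);HI=np.array([2.61,2.15,1.57,2.5,4.71,1.97,2.85])
BASE=0.;T7=0.
def dh(a,al,d,t):
    c,s,ca,sa=np.cos(t),np.sin(t),np.cos(al),np.sin(al)
    return np.array([[c,-s,0,a],[s*ca,c*ca,-sa,-d*sa],[s*sa,c*sa,ca,d*ca],[0,0,0,1]])
H=np.pi/2
P=[(0,0,267),(0,-H,0),(0,H,293),(52.5,H,0),(77.5,H,342.5),(0,H,0),(76,-H,97)]
def fk(q):
    M=np.eye(4)
    for (a,al,d),t in zip(P,q): M=M@dh(a,al,d,t)
    return M
E
python3 - <<'E'
from k import *
q=[-1.25277255,0.38374476,0.04383266,1.59944071,-0.0178752,1.16123441,-0.04988889]
M=fk(q);print(M.round(3),np.hypot(*M[:2,3]),np.hypot(262.36,594.2), np.degrees(np.arctan2(594.2,262.36)-np.arctan2(M[1,3],M[0,3])))
print(Ro.from_quat([2.06366092e-01,9.78474095e-01,-1.20441247e-03,-1.78e-4]).as_matrix().round(3))
E
```

```text
[[ 4.02000e-01 -9.15000e-01  1.90000e-02  2.03542e+02]
 [-9.14000e-01 -4.03000e-01 -5.10000e-02 -5.51218e+02]
 [ 5.50000e-02  3.00000e-03 -9.98000e-01  3.80070e+02]
 [ 0.00000e+00  0.00000e+00  0.00000e+00  1.00000e+00]] 587.597255315926 649.543231509651 135.90972091313117
[[-0.915  0.404 -0.001]
 [ 0.404  0.915 -0.002]
 [-0.    -0.002 -1.   ]]
```

```bash
cat > g.py <<'E'
import numpy as np
from scipy.spatial.transform import Rotation as Ro
# part frame at (px,py) with yaw az; tool in the plane (u,z); tilt deg (+ = fingers outward along u); T=(u,z) tip point
def pose(px,py,az,tilt,T,back=0):
    a,t=np.radians([az,tilt]);U=np.array([np.cos(a),np.sin(a),0]);Z=np.array([0,0,1.])
    z=np.sin(t)*U-np.cos(t)*Z;y=np.cross(Z,U);x=np.cross(y,z)
    return np.array([px,py,0])+T[0]*U+T[1]*Z-(173+back)*z, Ro.from_matrix(np.c_[x,y,z])
def delta(s,p,R):
    q=s["tcp_rot"];R0=Ro.from_quat([q[1],q[2],q[3],q[0]])
    best=min((( R*Ro.from_euler("z",k)*R0.inv()).as_rotvec() for k in (0,np.pi)),key=np.linalg.norm)
    d=(p-s["ee_pos"])/10
    print("rot",best.round(3),"|%.2f|"%np.linalg.norm(best),"shift cm",d.round(2),"q",s["joint_positions"].round(2),"w",round(s["width"],1),"F",s["wrist_force"].round(1),"t",round(s["time"],2))
    return best,d
E
python3 - <<'E'
from g import *; from rig import ctrl
s=ctrl.sense()
for b in(0,60,120):
    p,R=pose(662.6,-222.3,14.6,50,(4,11.5),b);print(p.round(1));delta(s,p,R)
E
```

```text
[ 538.2 -254.7  122.7]
rot [-0.069 -0.886  0.628] |1.09| shift cm [ 27.59 -84.89 -28.07] q [-1.25  0.38  0.04  1.6  -0.02  1.16 -0.05] w 85.4 F [ 0.4 -0.3  0. ] t 0.1
[ 493.7 -266.3  161.3]
rot [-0.069 -0.886  0.628] |1.09| shift cm [ 23.14 -86.05 -24.21] q [-1.25  0.38  0.04  1.6  -0.02  1.16 -0.05] w 85.4 F [ 0.4 -0.3  0. ] t 0.1
[ 449.3 -277.9  199.8]
rot [-0.069 -0.886  0.628] |1.09| shift cm [ 18.69 -87.21 -20.36] q [-1.25  0.38  0.04  1.6  -0.02  1.16 -0.05] w 85.4 F [ 0.4 -0.3  0. ] t 0.1
```

Call:
{"fn": "drive_tool", "kwargs": {
  "rows": [
    [[-0.0043, -0.055, 0.039, 1.4, -5.4, -0.6, 0], [-0.0043, -0.055, 0.039, 1.4, -5.4, -0.6, 0], [-0.0043, -0.055, 0.039, 1.4, -5.4, -0.6, 0], [-0.0043, -0.055, 0.039, 1.4, -5.4, -0.6, 0], [-0.0043, -0.055, 0.039, 1.4, -5.4, -0.6, 0], [-0.0043, -0.055, 0.039, 1.4, -5.4, -0.6, 0], [-0.0043, -0.055, 0.039, 1.4, -5.4, -0.6, 0], [-0.0043, -0.055, 0.039, 1.4, -5.4, -0.6, 0], [-0.0043, -0.055, 0.039, 1.4, -5.4, -0.6, 0], [-0.0043, -0.055, 0.039, 1.4, -5.4, -0.6, 0], [-0.0043, -0.055, 0.039, 1.4, -5.4, -0.6, 0], [-0.0043, -0.055, 0.039, 1.4, -5.4, -0.6, 0], [-0.0043, -0.055, 0.039, 1.4, -5.4, -0.6, 0], [-0.0043, -0.055, 0.039, 1.4, -5.4, -0.6, 0], [-0.0043, -0.055, 0.039, 1.4, -5.4, -0.6, 0], [-0.0043, -0.055, 0.039, 1.4, -5.0, -0.6, 0]]
  ],
  "grip_force": 40
}}

```text
time: 2.1
ee_pos: [456.3, -177.6, 332.3]
tcp_rot: [0.376, -0.084, 0.921, 0.052]
wrist_force: [0.4, 1.1, -0.1]
width: 85.7
```

Run:
```python
from g import *; from rig import ctrl
s=ctrl.sense()
for b in(60,0):delta(s,*pose(662.6,-222.3,14.6,50,(4,11.5),b))
```

```text
rot [-0.012 -0.099  0.059] |0.12| shift cm [  3.75  -8.87 -17.1 ] q [-1.23 -0.41  1.54  2.3  -0.25  0.22  2.43] w 85.7 F [ 0.4  1.1 -0.1] t 2.1
rot [-0.012 -0.099  0.059] |0.12| shift cm [  8.2   -7.71 -20.96] q [-1.23 -0.41  1.54  2.3  -0.25  0.22  2.43] w 85.7 F [ 0.4  1.1 -0.1] t 2.1
```

```bash
cat > fit.py <<'E'
import numpy as np, itertools
from scipy.spatial.transform import Rotation as Ro
from scipy.optimize import least_squares
from rig import ctrl
s=ctrl.sense()
S=[([-1.25277255,0.38374476,0.04383266,1.59944071,-0.0178752,1.16123441,-0.04988889],[2.06366092e-01,9.78474095e-01,-1.20441247e-03,-1.78e-4],[262.36,594.2,403.4]),
(s["joint_positions"],np.r_[s["tcp_rot"][1:],s["tcp_rot"][0]],s["ee_pos"])]
res=[]
for sg in itertools.product([1,-1],repeat=7):
  def f(o):
    e=[]
    for q,r,_ in S:
      a=np.array(sg)*q;a[0]+=o[0];a[6]+=o[1]
      e.append((Ro.from_euler("ZYZYZYZ",a)*Ro.from_quat(r).inv()).as_rotvec())
    return np.ravel(e)
  for o0 in(-2,0,2):
   for o1 in (-2,0,2):
    r=least_squares(f,[o0,o1]);res.append((r.cost,sg,tuple(r.x)))
res.sort();[print(x) for x in res[:6]]
E
python3 fit.py
```

```text
Traceback (most recent call last):
  File "fit.py", line 18, in <module>
    r=least_squares(f,[o0,o1]);res.append((r.cost,sg,tuple(r.x)))
  File "fit.py", line 14, in f
    e.append((Ro.from_euler("ZYZYZYZ",a)*Ro.from_quat(r).inv()).as_rotvec())
              ~~~~~~~~~~~~~^^^^^^^^^^^^^
  File "scipy/spatial/transform/_rotation.pyx", line 1413, in scipy.spatial.transform._rotation.Rotation.from_euler
ValueError: Expected axis specification to be a non-empty string of upto 3 characters, got ZYZYZYZ
```

```bash
sed -i 's/Ro.from_euler("ZYZYZYZ",a)/(Ro.from_euler("ZYZ",a[:3])*Ro.from_euler("YZY",a[3:6])*Ro.from_euler("Z",a[6]))/' fit.py; timeout 300 python3 fit.py
```

```text
(np.float64(1.0931785474171151e-13), (-1, 1, -1, 1, -1, 1, -1), (np.float64(1.991772968575772e-09), np.float64(1.5707963287057023)))
(np.float64(1.0931785475299003e-13), (-1, -1, -1, -1, -1, -1, -1), (np.float64(3.1415926555823135), np.float64(4.712388982293447)))
(np.float64(1.093178547634869e-13), (-1, 1, -1, 1, -1, 1, -1), (np.float64(1.9929741863983566e-09), np.float64(-4.712388978475764)))
(np.float64(1.09317854763883e-13), (-1, -1, -1, -1, -1, -1, -1), (np.float64(3.1415926555828895), np.float64(-1.5707963248856154)))
(np.float64(1.0931785476986495e-13), (-1, -1, -1, -1, -1, -1, -1), (np.float64(3.1415926555824996), np.float64(-1.57079632488608)))
(np.float64(1.0931785477225498e-13), (-1, 1, -1, 1, -1, 1, -1), (np.float64(6.283185309172396), np.float64(1.5707963287038496)))
```

The arm's joint model comes out exactly: azimuth is −q1, and the pitch axes alternate. The controller swung joint 3 instead of joint 1, and joints 2 and 3 are now at their limits. I'll nudge toward the target and watch the joints.

Call:
{"fn": "drive_tool", "kwargs": {
  "rows": [
    [[0, 0, 0, 0.5, -3, 0, 0], [0, 0, 0, 0.5, -3, 0, 0], [0, 0, 0, 0.5, -3, 0, 0]]
  ]
}}

```text
time: 2.48
ee_pos: [448.4, -248.5, 358.9]
tcp_rot: [0.375, -0.08, 0.922, 0.043]
wrist_force: [-0.2, -0.0, 0.1]
width: 85.4
```

```bash
cat > k.py <<'E'
import numpy as np
from scipy.spatial.transform import Rotation as Ro
from scipy.optimize import least_squares
LO=np.array([-2.61,-.41,-1.48,0,-1.57,.05,-2.85]);HI=np.array([2.61,2.15,1.57,2.5,4.71,1.97,2.85])
def rots(q):
    a=np.array([-1,1,-1,1,-1,1,-1])*q;E=Ro.from_euler
    A=E("ZYZ",a[:3]);B=A*E("Y",a[3]);C=B*E("ZY",a[4:6]);return A,B,C,C*E("Z",a[6]+np.pi/2)
def J(q): # linear in [d1,a,L1,b,L2,c,L3]
    A,B,C,_=[r.as_matrix() for r in rots(q)]
    return np.c_[[0,0,1],A[:,0],A[:,2],B[:,0],B[:,2],C[:,0],C[:,2]]
E
python3 - <<'E'
from k import *; from g import *; from rig import ctrl
import json
s=ctrl.sense();delta(s,*pose(662.6,-222.3,14.6,50,(4,11.5),60));print(s["ee_pos"])
S=[([-1.25277255,0.38374476,0.04383266,1.59944071,-0.0178752,1.16123441,-0.04988889],[262.36265466,594.20075287,403.40670123]),(list(s["joint_positions"]),list(s["ee_pos"]))]
json.dump(S,open("S.json","w"))
x0=np.array([267,52.5,293,-52.5,342.5,76,97.])
M=np.vstack([J(q) for q,_ in S]);y=np.concatenate([p for _,p in S])
for b in (x0,np.array([340,0,360,0,380,75,130.])):
    dx=np.linalg.lstsq(M,y-M@b,rcond=1e-3)[0];print((b+dx).round(1),np.abs(M@(b+dx)-y).max())
E
```

```text
rot [ 0.002 -0.1    0.072] |0.12| shift cm [  4.54  -1.78 -19.77] q [-1.12 -0.41  1.57  2.21 -0.3   0.35  2.57] w 85.4 F [-0.2 -0.   0.1] t 2.48
[ 448.37840077 -248.53043345  358.94487284]
[ 1191.3   -36.5 -1844.4   -30.9   484.9  -913.  -1076.7] 6.536993168992922e-13
[ 1210.    -99.7 -1833.5   -21.9   504.5  -953.3 -1040.6] 6.821210263296962e-13
```

```bash
python3 -c "
import numpy as np
a0=np.arctan2(-248.5,448.4);r=np.hypot(448.4,248.5)
a=a0-0.112*np.arange(9);P=np.c_[r*np.cos(a),r*np.sin(a)]/10;print(np.diff(P,axis=0).round(1).tolist())"
```

```text
[[-3.1, -4.9], [-3.6, -4.5], [-4.1, -4.1], [-4.5, -3.6], [-4.9, -3.1], [-5.2, -2.5], [-5.4, -1.9], [-5.6, -1.3]]
```

Call:
{"fn": "drive_tool", "kwargs": {
  "rows": [
    [[0, 0, -0.112, -3.1, -4.9, 0, 0], [0, 0, -0.112, -3.6, -4.5, 0, 0], [0, 0, -0.112, -4.1, -4.1, 0, 0], [0, 0, -0.112, -4.5, -3.6, 0, 0], [0, 0, -0.112, -4.9, -3.1, 0, 0], [0, 0, -0.112, -5.2, -2.5, 0, 0]]
  ]
}}

```text
time: 3.22
ee_pos: [192.5, -475.4, 359.4]
tcp_rot: [0.369, 0.23, 0.897, -0.084]
wrist_force: [0.9, -0.7, 0.2]
width: 85.2
```

```bash
cat > upd.py <<'E'
from k import *; from g import *; from rig import ctrl
import json
s=ctrl.sense();S=json.load(open("S.json"));S.append((list(s["joint_positions"]),list(s["ee_pos"])));json.dump(S,open("S.json","w"))
print(s["joint_positions"].round(2),s["ee_pos"].round(1))
M=np.vstack([J(np.array(q)) for q,_ in S]);y=np.concatenate([p for _,p in S])
x,_,rk,sv=np.linalg.lstsq(M,y,rcond=None);print(x.round(1),np.abs(M@x-y).max(),sv.round(3))
E
python3 upd.py
```

```text
[-0.44 -0.41  1.57  2.21 -0.3   0.35  2.57] [ 192.5 -475.4  359.4]
[  269.4  3088.  -2375.1  -476.4  -484.   1081.1 -2858.5] 1.4019163668430963 [3.369e+00 2.951e+00 7.660e-01 4.800e-01 3.500e-01 1.400e-02 1.000e-03]
```

Run:
```python
from g import *; from rig import ctrl
r,d=delta(ctrl.sense(),*pose(662.6,-222.3,14.6,50,(4,11.5),60));print((r/8).round(4),(d/8).round(2))
```

```text
rot [-0.032 -0.097  0.749] |0.76| shift cm [ 30.12  20.91 -19.82] q [-0.44 -0.41  1.57  2.21 -0.3   0.35  2.57] w 85.2 F [ 0.9 -0.7  0.2] t 3.23
[-0.0039 -0.0121  0.0936] [ 3.77  2.61 -2.48]
```

Call:
{"fn": "drive_tool", "kwargs": {
  "rows": [
    [[-0.004, -0.012, 0.094, 3.8, 2.6, -0.5, 0], [-0.004, -0.012, 0.094, 3.8, 2.6, -0.5, 0], [-0.004, -0.012, 0.094, 3.8, 2.6, -0.5, 0], [-0.004, -0.012, 0.094, 3.8, 2.6, -0.5, 0], [-0.004, -0.012, 0.094, 3.8, 2.6, -1, 0], [-0.004, -0.012, 0.094, 3.8, 2.6, -2, 0], [-0.004, -0.012, 0.094, 3.8, 2.6, -3, 0], [-0.004, -0.012, 0.094, 3.8, 2.6, -3, 0]]
  ]
}}

```text
time: 4.22
ee_pos: [449.9, -204.4, 334.8]
tcp_rot: [0.405, -0.109, 0.907, 0.031]
wrist_force: [1.3, 1.0, -0.3]
width: 85.2
```

```bash
python3 upd.py
python3 - <<'E'
from g import *; from rig import ctrl
r,d=delta(ctrl.sense(),*pose(662.6,-222.3,14.6,50,(4,11.5),60))
E
```

```text
[-1.18 -0.41  1.57  2.29 -0.55  0.2   2.85] [ 449.9 -204.4  334.8]
[ 346.   346.5  -73.4 -106.9  365.5   24.9 -301.5] 31.481051993807398 [3.874 3.396 0.999 0.541 0.4   0.117 0.024]
rot [ 0.04  -0.028  0.031] |0.06| shift cm [  4.39  -6.19 -17.35] q [-1.18 -0.41  1.57  2.29 -0.55  0.2   2.85] w 85.2 F [ 1.3  1.  -0.3] t 4.22
```

Run:
```python
from g import *; from rig import ctrl
s=ctrl.sense();q=s["tcp_rot"];R0=Ro.from_quat([q[1],q[2],q[3],q[0]])
a=np.radians(-22);y=np.array([np.cos(a),np.sin(a),0]);z=np.array([0,0,-1.])
R=Ro.from_matrix(np.c_[np.cross(y,z),y,z]);print((R*R0.inv()).as_rotvec(),R0.as_matrix().round(2))
# path: first untilt, then pure yaw
R1=R0.as_matrix();zz=R1[:,2];ax=np.cross(zz,z);print("untilt",ax/np.linalg.norm(ax)*np.arccos(-zz[2]))
U=Ro.from_rotvec(ax/np.linalg.norm(ax)*np.arccos(-zz[2]))*R0;print("yaw",(R*U.inv()).as_rotvec())
```

```text
[ 0.79991753  0.63269704 -2.04101125] [[-0.65 -0.22  0.73]
 [-0.17  0.97  0.14]
 [-0.74 -0.03 -0.67]]
untilt [-0.16254104  0.82088697  0.        ]
yaw [ 3.34854612e-17 -4.96442378e-17 -2.19414888e+00]
```

Call:
{"fn": "drive_tool", "kwargs": {
  "rows": [
    [[0.0615, 0.0487, -0.157, 1, 0, 0.6, 0], [0.0615, 0.0487, -0.157, 1, 0, 0.6, 0], [0.0615, 0.0487, -0.157, 1, 0, 0.6, 0], [0.0615, 0.0487, -0.157, 1, 0, 0.6, 0], [0.0615, 0.0487, -0.157, 1, 0, 0.6, 0], [0.0615, 0.0487, -0.157, 1, 0, 0.6, 0], [0.0615, 0.0487, -0.157, 1, 0, 0.6, 0], [0.0615, 0.0487, -0.157, 1, 0, 0.6, 0], [0.0615, 0.0487, -0.157, 1, 0, 0.6, 0], [0.0615, 0.0487, -0.157, 1, 0, 0.6, 0], [0.0615, 0.0487, -0.157, 1, 0, 0.6, 0], [0.0615, 0.0487, -0.157, 1, 0, 0.6, 0], [0.0615, 0.0487, -0.157, 1, 0, 0.6, 0]]
  ]
}}

```text
time: 5.85
ee_pos: [509.1, -187.6, 416.4]
tcp_rot: [0.119, 0.672, 0.73, 0.03]
wrist_force: [0.6, -0.5, -0.5]
width: 85.3
```

```bash
python3 upd.py
python3 - <<'E'
from k import *; from rig import ctrl
s=ctrl.sense();print(rots(s["joint_positions"])[3].as_quat(),s["tcp_rot"])
E
```

```text
[-1.5  -0.41  1.57  1.97  0.6   1.   -0.09] [ 509.1 -187.6  416.4]
[253.8   8.7 468.4 -55.6 486.7  -1.7 140. ] 37.60951076313438 [4.323 3.794 1.041 0.66  0.519 0.327 0.146]
[0.67228369 0.72997037 0.03033461 0.11940567] [0.11940567 0.67228369 0.72997037 0.03033461]
```

Call:
{"fn": "drive_tool", "kwargs": {
  "rows": [
    [[0, 0, 0, 5.6, -1.0, 0, 0], [0, 0, 0, 5.6, -1.0, 0, 0], [0, 0, 0, 5.6, -1.0, 0, 0], [0, 0, 0, 5.6, -1.0, 0, 0], [0, 0, 0, 5.6, -1.0, 0, 0]]
  ]
}}

```text
time: 6.48
ee_pos: [573.5, -171.5, 500.7]
tcp_rot: [0.183, 0.661, 0.725, 0.062]
wrist_force: [-0.6, -0.2, 0.2]
width: 85.6
```

```bash
python3 upd.py
python3 - <<'E'
from k import *; import json
from scipy.optimize import nnls
S=json.load(open("S.json"))
def cols(q):
    a=np.array([-1,1,-1,1,-1,1,-1])*q;R=Ro.identity();o=[[0,0,1]]
    for i,ax in enumerate("ZYZYZY"):
        R=R*Ro.from_euler(ax,a[i]);m=R.as_matrix();o.append(m[:,0])
        if ax=="Y":o.append(m[:,2])
    return np.array(o).T
M=np.vstack([cols(np.array(q)) for q,_ in S]);y=np.concatenate([p for _,p in S])
print(M.shape)
x=np.linalg.lstsq(M,y,rcond=1e-2)[0];print("d1 x1 x2 L1 x3 x4 L2 x5 x6 L3",x.round(1));print((M@x-y).reshape(-1,3).round(1))
E
```

```text
[-1.61 -0.41  1.57  1.8   0.65  1.04 -0.12] [ 573.5 -171.5  500.7]
[263.2 -10.9 492.1 -38.9 501.2 -12.7 159.1] 34.73500717416209 [4.726 4.16  1.1   0.812 0.58  0.365 0.158]
(18, 10)
d1 x1 x2 L1 x3 x4 L2 x5 x6 L3 [311.1   1.8 -26.7 506.   38.3  28.8 506.9 -12.8  12.8 154.9]
[[-37.9  12.5   0. ]
 [ -0.1  -0.1  -0.4]
 [ -0.2  -0.   -0.4]
 [ -0.4  -0.1   0.1]
 [ -0.8  -0.3   1.5]
 [  3.    1.   -0.8]]
```

Run:
```python
from g import *; from rig import ctrl
a=np.radians(60);y=np.array([np.cos(a),np.sin(a),0]);z=np.array([0,0,-1.])
R=Ro.from_matrix(np.c_[np.cross(y,z),y,z])
s=ctrl.sense();print(s["joint_positions"].round(2))
r,d=delta(s,np.array([400,500,420]),R);print((r/12).round(4),(d/12).round(2))
```

```text
[-1.61 -0.41  1.57  1.8   0.65  1.04 -0.12]
rot [-0.027  0.404  0.943] |1.03| shift cm [-17.35  67.15  -8.07] q [-1.61 -0.41  1.57  1.8   0.65  1.04 -0.12] w 85.6 F [-0.6 -0.2  0.2] t 6.47
[-0.0023  0.0337  0.0786] [-1.45  5.6  -0.67]
```

Call:
{"fn": "drive_tool", "kwargs": {
  "rows": [
    [[-0.002, 0.034, 0.078, -1.4, 5.6, -0.7, 0], [-0.002, 0.034, 0.078, -1.4, 5.6, -0.7, 0], [-0.002, 0.034, 0.078, -1.4, 5.6, -0.7, 0], [-0.002, 0.034, 0.078, -1.4, 5.6, -0.7, 0], [-0.002, 0.034, 0.078, -1.4, 5.6, -0.7, 0], [-0.002, 0.034, 0.078, -1.4, 5.6, -0.7, 0], [-0.002, 0.034, 0.078, -1.4, 5.6, -0.7, 0], [-0.002, 0.034, 0.078, -1.4, 5.6, -0.7, 0], [-0.002, 0.034, 0.078, -1.4, 5.6, -0.7, 0], [-0.002, 0.034, 0.078, -1.4, 5.6, -0.7, 0]]
  ]
}}

```text
time: 7.72
ee_pos: [397.3, 360.3, 449.5]
tcp_rot: [0.036, 0.334, 0.941, 0.026]
wrist_force: [-2.5, 32.9, -6.1]
width: 85.6
```

```bash
python3 upd.py
```

```text
[-2.61 -0.41  1.57  1.89  0.5   1.23 -0.31] [397.3 360.3 449.5]
[257.6   3.2 490.5 -38.9 498.   -5.8 149.5] 33.77985662650681 [5.101 4.49  1.185 0.913 0.63  0.372 0.206]
```

Call:
{"fn": "drive_tool", "kwargs": {
  "rows": [
    [[0, 0.02, 0.05, -0.5, 3, 0, 0], [0, 0.02, 0.05, -0.5, 4, -0.5, 0], [0, 0.02, 0.05, -0.5, 4, -0.5, 0], [0, 0.02, 0.05, -0.5, 4, -0.5, 0]]
  ]
}}

```text
time: 8.22
ee_pos: [381.1, 374.2, 442.7]
tcp_rot: [-0.02, 0.24, 0.969, 0.062]
wrist_force: [-0.2, -0.7, 0.0]
width: 85.5
```

```bash
python3 upd.py
python3 - <<'E'
from h import *
s=ctrl.sense();print(s["wrist_force"],s["ee_pos"],s["tcp_rot"])
save(ctrl.get_image("scene"),"s1.png",s=1.2)
E
```

```text
[-2.61 -0.41  1.57  1.9   0.37  1.15 -0.07] [381.1 374.2 442.7]
[255.3   7.2 490.9 -38.5 497.2  -4.2 146.9] 33.26773449946927 [5.461 4.804 1.237 0.966 0.668 0.374 0.224]
[-0.1592558  -0.71354803  0.03470977] [381.05254627 374.16317898 442.72101675] [-0.01964941  0.2398939   0.96861588  0.06203294]
```

View pics/s1.png

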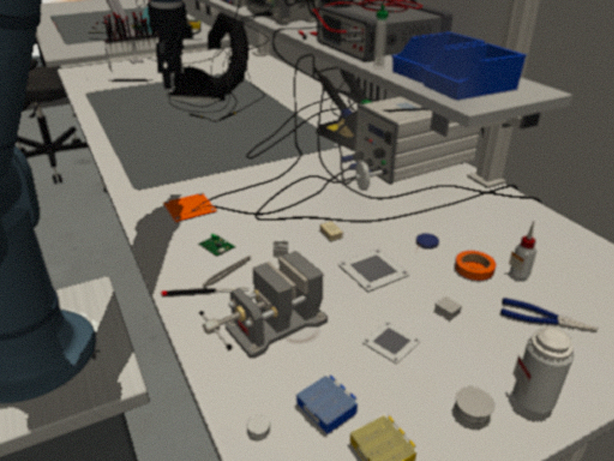

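```bash
cat > m.py <<'E'
from k import *; import json
S=json.load(open("S.json"))
def cols(q):
    a=np.array([-1,1,-1,1,-1,1,-1])*q;R=Ro.identity();o=[[0,0,1]]
    for i,ax in enumerate("ZYZYZYZ"):
        R=R*Ro.from_euler(ax,a[i]);m=R.as_matrix()
        if ax=="Y":o+= [m[:,0],m[:,1],m[:,2]]   # offsets after pitch joints
        elif i in(2,4): o.append(m[:,0])
    return np.array(o).T
N="d1 x2 y2 L1 x3 x4 y4 L2 x5 x6 y6 L3".split()
M=np.vstack([cols(np.array(q)) for q,_ in S]);y=np.concatenate([p for _,p in S])
reg=1e-3
x0=np.array([300,0,0,450,0,0,0,450,0,0,0,120.])
A=np.vstack([M,np.sqrt(reg)*np.eye(12)]);X=np.linalg.lstsq(A,np.r_[y,np.sqrt(reg)*x0],rcond=None)[0]
if __name__=="__main__":
    print(dict(zip(N,X.round(1))));print((M@X-y).reshape(-1,3).round(1));print(np.linalg.svd(M)[1].round(3))
E
python3 m.py
```

```text
{'d1': np.float64(316.4), 'x2': np.float64(0.0), 'y2': np.float64(-14.4), 'L1': np.float64(474.6), 'x3': np.float64(7.0), 'x4': np.float64(-1.6), 'y4': np.float64(-26.0), 'L2': np.float64(505.7), 'x5': np.float64(0.7), 'x6': np.float64(-0.4), 'y6': np.float64(-0.6), 'L3': np.float64(149.4)}
[[-0.  -0.  -0.1]
 [-0.  -0.   0. ]
 [-0.  -0.   0. ]
 [ 0.   0.   0. ]
 [ 0.1 -0.   0.1]
 [-0.2  0.   0. ]
 [ 0.   0.1 -0. ]
 [ 0.   0.  -0. ]]
[6.068e+00 5.505e+00 4.690e+00 1.411e+00 1.405e+00 1.143e+00 9.280e-01
 7.530e-01 3.500e-01 2.060e-01 1.050e-01 2.000e-03]
```

The position model now fits all samples to 0.2 mm. I'll simulate the controller's IK with it to find a path that doesn't run into joint limits.

```bash
cat > sim.py <<'E'
from m import *
def FK(q): return cols(q)@X, rots(q)[3]
def err(q,p,R,w=.3):
    P,r=FK(q);return np.r_[(p-P)/1000,w*(R*r.inv()).as_rotvec()]
def jac(q,w=.3):
    P,r=FK(q);o=[]
    for i in range(7):
        d=q.copy();d[i]+=1e-5;P2,r2=FK(d);o.append(np.r_[(P2-P)/1000,w*(r2*r.inv()).as_rotvec()]/1e-5)
    return np.array(o).T
def step(q,p,R,mode,w=1.,lam=.05,n=10):
    if mode=="dls":
        for _ in range(n):
            j=jac(q,w);q=np.clip(q+j.T@np.linalg.solve(j@j.T+lam**2*np.eye(6),err(q,p,R,w)),LO,HI)
        return q
    if mode=="blsq":
        c=lambda z:np.r_[err(z,p,R,w),lam*(z-q)]
        return least_squares(c,np.clip(q,LO+1e-6,HI-1e-6),bounds=(LO-1e-9,HI+1e-9)).x
def run(q,rows,mode,**k):
    out=[q]
    for r in rows:
        p,R=FK(q);q=step(q,p+10*np.array(r[3:6]),Ro.from_rotvec(r[:3])*R,mode,**k);out.append(q)
    return np.array(out)
E
cat > t1.py <<'E'
from sim import *
q0=np.array(S[0][0]);rows=[[-0.0043,-0.055,0.039,1.4,-5.4,-0.6]]*16
print("true [-1.23 -0.41  1.54  2.3  -0.25  0.22  2.43]")
for m,k in [("dls",dict(w=1,lam=.05)),("dls",dict(w=.3,lam=.05)),("dls",dict(w=1,lam=.2)),("blsq",dict(w=1,lam=.01)),("blsq",dict(w=.3,lam=.01))]:
    print(m,k,run(q0,rows,m,**k)[[8,16]].round(2).tolist())
E
timeout 200 python3 t1.py
```

```text
true [-1.23 -0.41  1.54  2.3  -0.25  0.22  2.43]
dls {'w': 1, 'lam': 0.05} [[-0.95, -0.18, 0.34, 2.36, 0.49, 0.62, 0.52], [-1.38, -0.41, 1.57, 2.2, 0.43, 0.18, 2.12]]
dls {'w': 0.3, 'lam': 0.05} [[-0.95, -0.18, 0.34, 2.36, 0.49, 0.62, 0.52], [-1.38, -0.41, 1.57, 2.2, 0.47, 0.17, 2.07]]
dls {'w': 1, 'lam': 0.2} [[-0.95, -0.18, 0.34, 2.36, 0.49, 0.62, 0.52], [-1.29, -0.41, 1.57, 2.24, 0.49, 0.17, 1.98]]
blsq {'w': 1, 'lam': 0.01} [[-0.95, -0.18, 0.34, 2.36, 0.49, 0.62, 0.52], [-1.14, -0.41, 1.57, 2.22, -0.55, 0.33, 2.85]]
blsq {'w': 0.3, 'lam': 0.01} [[-0.95, -0.18, 0.34, 2.36, 0.49, 0.62, 0.51], [-1.13, -0.41, 1.57, 2.24, -0.48, 0.26, 2.8]]
```

```bash
cat > t2.py <<'E'
from sim import *
import itertools
q0=np.array(S[-1][0]);res=[]
for dx,dy,dz,wz,tilt in itertools.product([-5,0,5],[-5,0,5],[-3,0,3],[-.15,0,.15],[-.06,0,.06]):
    if dx==dy==0: continue
    o=run(q0,[[-tilt*.7,tilt*.7,wz,dx,dy,dz]]*8,"dls",n=3)
    if ((o[:, 1]>-.3)|(o[:,2]<1.3)).any():
        e=o[-1];res.append((abs(e[2])-e[1],(dx,dy,dz,wz,tilt),e.round(2).tolist(),FK(e)[0].round(0).tolist()))
res.sort();print(len(res));[print(r) for r in res[:12]]
E
timeout 500 python3 t2.py
```

```text
87
(np.float64(0.1880956888633733), (-5, 0, -3, -0.15, -0.06), [-2.4, 0.29, 0.48, 2.41, 0.72, 0.69, -2.68], [-18.0, 376.0, 202.0])
(np.float64(0.2576659401435992), (-5, 0, 0, -0.15, -0.06), [-2.0, -0.21, 0.05, 2.22, 0.6, 1.29, -2.31], [-18.0, 375.0, 442.0])
(np.float64(0.35604048816093875), (-5, 0, 3, -0.15, -0.06), [-1.88, -0.31, -0.05, 1.81, 0.56, 1.7, -2.0], [-18.0, 375.0, 682.0])
(np.float64(0.38984290146414663), (-5, 0, -3, 0, -0.06), [-2.47, 0.2, 0.59, 2.5, 1.33, 0.35, -2.04], [-21.0, 392.0, 213.0])
(np.float64(0.4107111785137264), (-5, -5, 0, 0, 0.06), [-1.67, -0.41, -0.0, 2.5, -0.28, 1.82, -0.6], [-15.0, 155.0, 401.0])
(np.float64(0.4425107310272286), (-5, -5, 3, -0.15, 0.06), [-1.39, -0.41, -0.03, 2.44, -0.6, 1.97, -1.72], [-13.0, 171.0, 452.0])
(np.float64(0.4616749909011312), (-5, -5, 0, -0.15, 0.06), [-1.37, -0.41, 0.05, 2.5, -0.37, 1.74, -1.47], [31.0, 165.0, 398.0])
(np.float64(0.4617263802207108), (-5, -5, -3, -0.15, 0), [-1.43, -0.41, -0.05, 2.5, 0.25, 1.04, -1.79], [97.0, 252.0, 360.0])
(np.float64(0.477310256231741), (-5, 0, 3, -0.15, 0), [-2.0, -0.32, 0.16, 1.77, 0.18, 1.67, -1.94], [-19.0, 375.0, 682.0])
(np.float64(0.4778141831822761), (-5, -5, 3, 0, 0.06), [-1.68, -0.41, -0.07, 2.39, -0.41, 1.97, -0.75], [-48.0, 172.0, 461.0])
(np.float64(0.48723244616344286), (-5, 0, 3, 0, -0.06), [-2.08, -0.38, 0.11, 1.89, 0.53, 1.41, -0.89], [-28.0, 392.0, 661.0])
(np.float64(0.49452175479913757), (-5, -5, 0, 0.15, 0.06), [-1.98, -0.41, -0.08, 2.5, -0.14, 1.87, 0.26], [-53.0, 139.0, 403.0])
```

```bash
cat > t3.py <<'E'
from sim import *
from g import pose
def polar(q,r1,az1,z1,yaw_end,tilt_R,n):
    """go to polar target with smooth orientation; returns rows"""
    p,R=FK(q);r0,a0=np.hypot(*p[:2]),np.arctan2(p[1],p[0])
    P=[];t=np.linspace(0,1,n+1)
    rr=r0+(r1-r0)*t;aa=a0+(np.radians(az1)-a0)*t;zz=p[2]+(z1-p[2])*t
    P=np.c_[rr*np.cos(aa),rr*np.sin(aa),zz]
    rv=(tilt_R*R.inv()).as_rotvec()
    return [np.r_[rv/n,d/10] for d in np.diff(P,axis=0)]
def down(yaw):
    a=np.radians(yaw);y=np.array([np.cos(a),np.sin(a),0]);z=np.array([0,0,-1.]);return Ro.from_matrix(np.c_[np.cross(y,z),y,z])
def show(n,o,rows):
    print(n,o[-1].round(2),FK(o[-1])[0].round(0),"maxdq",np.abs(np.diff(o,axis=0)).max(0).round(2),"max shift",max(np.abs(r[3:]).max() for r in rows).round(2),"rot",max(np.linalg.norm(r[:3]) for r in rows).round(3))
if __name__=="__main__":
  q0=np.array(S[-1][0])
  for xs,n in[(80,6),(0,7)]:
    rowsA=polar(q0,np.hypot(xs,380),np.degrees(np.arctan2(380,xs)),480,0,down(40),n)
    A=run(q0,rowsA,"dls",n=3);show("A",A,rowsA)
    rowsB=polar(A[-1],620,65,440,0,down(50),6);B=run(A[-1],rowsB,"dls",n=3);show(" B",B,rowsB)
    pT,RT=pose(662.6,-222.3,14.6,50,(4,11.5),60)
    for k in(0,np.pi):
      Rk=RT*Ro.from_euler("z",k)
      rowsC=polar(B[-1],640,15,400,0,down(15),8);C=run(B[-1],rowsC,"dls",n=3);show("  C",C,rowsC)
      rowsD=polar(C[-1],np.hypot(*pT[:2]),np.degrees(np.arctan2(pT[1],pT[0])),pT[2]+60,0,Rk,12);D=run(C[-1],rowsD,"dls",n=3);show("   D%d"%(k>0),D,rowsD)
E
python3 t3.py
```

```text
A [-2.29 -0.35  0.68  2.12  0.23  1.31 -1.01] [ 80. 380. 480.] maxdq [0.1  0.09 0.21 0.04 0.07 0.04 0.19] max shift 5.4 rot 0.068
 B [-1.96  0.45  0.99  1.66 -0.39  1.24 -0.02] [262. 562. 440.] maxdq [0.14 0.17 0.13 0.09 0.16 0.04 0.21] max shift 3.65 rot 0.029
  C [-1.1   0.6   1.08  1.65 -0.56  1.23  0.36] [618. 166. 400.] maxdq [0.11 0.02 0.02 0.   0.02 0.   0.05] max shift 6.54 rot 0.076
   D0 [ 1.12  0.48 -0.62  2.09 -1.43  0.37  2.85] [ 500. -270.  240.] maxdq [0.42 0.06 0.37 0.06 0.33 0.14 0.57] max shift 4.06 rot 0.145
  C [-1.1   0.6   1.08  1.65 -0.56  1.23  0.36] [618. 166. 400.] maxdq [0.11 0.02 0.02 0.   0.02 0.   0.05] max shift 6.54 rot 0.076
   D1 [-0.04  0.56  0.71  2.15 -1.57  0.91  0.74] [ 466. -259.  206.] maxdq [0.12 0.01 0.06 0.05 0.14 0.07 0.06] max shift 4.06 rot 0.146
A [-2.4  -0.34  0.59  2.13  0.2   1.31 -1.19] [  0. 380. 480.] maxdq [0.09 0.09 0.21 0.04 0.07 0.04 0.19] max shift 5.9 rot 0.058
 B [-1.95  0.44  0.97  1.66 -0.39  1.24 -0.02] [262. 562. 440.] maxdq [0.16 0.17 0.14 0.09 0.16 0.04 0.24] max shift 5.57 rot 0.029
  C [-1.1   0.6   1.07  1.65 -0.55  1.23  0.35] [618. 166. 400.] maxdq [0.11 0.02 0.02 0.   0.02 0.   0.05] max shift 6.54 rot 0.076
   D0 [ 1.17  0.5  -0.68  2.09 -1.4   0.34  2.85] [ 500. -270.  240.] maxdq [0.43 0.07 0.38 0.06 0.33 0.14 0.57] max shift 4.06 rot 0.145
  C [-1.1   0.6   1.07  1.65 -0.55  1.23  0.35] [618. 166. 400.] maxdq [0.11 0.02 0.02 0.   0.02 0.   0.05] max shift 6.54 rot 0.076
   D1 [-0.03  0.56  0.71  2.15 -1.57  0.91  0.74] [ 467. -259.  206.] maxdq [0.12 0.01 0.06 0.05 0.14 0.07 0.06] max shift 4.06 rot 0.146
```

```bash
cat > t4.py <<'E'
from sim import *
from g import pose
rng=np.random.default_rng(0)
def iks(p,R,n=25):
    o=[]
    for _ in range(n):
        r=least_squares(lambda z:np.r_[err(z,p,R,1.)],rng.uniform(LO,HI),bounds=(LO,HI),xtol=1e-8)
        if r.cost<1e-8: o.append(r.x)
    return o
for az in(14.6,104.6,194.6,284.6):
  for k in(0,np.pi):
    p,R=pose(662.6,-222.3,az,50,(4,11.5));R=R*Ro.from_euler("z",k)
    so=iks(p,R)
    # score: rotate to -40 about part
    best=[]
    for q in so:
      qq=q;mx=0
      for t in np.linspace(50,-40,11)[1:]:
        p2,R2=pose(662.6,-222.3,az,t,(4,40));R2=R2*Ro.from_euler("z",k)
        qn=step(qq,p2,R2,"dls",n=6);mx=max(mx,np.abs(qn-qq).max());qq=qn
      e=np.linalg.norm(err(qq,p2,R2,1.));best.append((round(e,3),round(mx,2),q.round(2).tolist(),qq.round(2).tolist()))
    best.sort();print(az,k>0,len(so),*best[:2],sep="\n   ")
E
timeout 550 python3 t4.py
```

```text
14.6
   False
   13
   (np.float64(0.0), np.float64(0.65), [1.49, 1.19, -1.16, 2.01, 1.89, 0.21, 0.97], [0.5, 1.26, -0.84, 0.9, 0.9, 1.96, 1.67])
   (np.float64(0.0), np.float64(0.71), [1.47, 1.16, -1.14, 2.01, 1.93, 0.19, 0.91], [0.49, 1.25, -0.83, 0.9, 0.9, 1.95, 1.67])
14.6
   True
   16
   (np.float64(0.0), np.float64(1.03), [1.41, 1.07, -1.05, 2.02, 2.24, 0.1, -2.63], [0.48, 1.24, -0.78, 0.9, 0.86, 1.94, -1.46])
   (np.float64(0.06), np.float64(0.21), [1.61, 1.52, -1.39, 2.01, 1.83, 0.53, -1.86], [0.56, 1.32, -1.03, 0.89, 1.06, 1.97, -1.51])
104.6
   False
   5
   (np.float64(0.027), np.float64(0.24), [0.5, 1.15, 0.04, 1.02, -0.61, 1.66, -2.19], [-0.78, 1.0, 0.98, 1.84, -0.17, 0.49, -2.85])
   (np.float64(0.029), np.float64(0.29), [0.58, 1.15, -0.12, 1.01, -0.49, 1.63, -2.25], [-0.78, 1.0, 0.98, 1.84, -0.17, 0.49, -2.85])
104.6
   True
   18
   (np.float64(0.0), np.float64(0.13), [1.06, 1.61, -1.48, 0.99, 0.73, 1.76, 0.29], [0.78, 1.02, -1.08, 1.79, 1.67, 1.44, -0.69])
   (np.float64(0.0), np.float64(0.14), [0.2, 1.27, 0.67, 1.03, -1.11, 1.86, 1.15], [-0.91, 1.29, 1.26, 1.85, -0
[... 427 characters left out ...]
14, 0.11, 2.33])
   (np.float64(0.0), np.float64(0.2), [0.22, 1.29, -0.23, 0.74, 0.5, 1.97, 1.87], [1.19, 0.76, -0.85, 1.99, 0.2, 0.11, 2.27])
284.6
   False
   16
   (np.float64(0.0), np.float64(0.14), [0.63, 1.04, -0.91, 1.8, 1.79, 1.48, -0.84], [1.08, 1.45, -1.37, 1.1, 0.7, 1.64, 0.27])
   (np.float64(0.0), np.float64(0.18), [0.34, 0.85, -0.53, 1.81, 1.55, 1.2, -0.89], [0.99, 1.25, -1.02, 1.1, 0.36, 1.53, 0.44])
284.6
   True
   18
   (np.float64(0.0), np.float64(0.19), [-0.98, 1.48, 1.26, 1.85, -0.85, 0.54, -2.52], [0.12, 1.15, 0.7, 1.15, -1.03, 1.72, -1.98])
   (np.float64(0.0), np.float64(0.2), [-0.94, 1.36, 1.16, 1.85, -0.57, 0.47, -2.72], [0.21, 1.09, 0.51, 1.14, -0.88, 1.65, -2.05])
```

```bash
cat > t5.py <<'E'
from t3 import *
q0=np.array(S[-1][0])
pT,RT=pose(662.6,-222.3,284.6,45,(5,11.5),70)
print("pre",pT.round(0))
def lin(q,p1,R1,n):
    p,R=FK(q);rv=(R1*R.inv()).as_rotvec();return [np.r_[rv/n,(p1-p)/10/n]]*n
for xs,yw in((80,40),(80,20),(150,40)):
  for nb in (0,1):
    A_=polar(q0,np.hypot(xs,380),np.degrees(np.arctan2(380,xs)),460,0,down(yw),6 if xs<100 else 5);A=run(q0,A_,"dls",n=3);show("A",A,A_);q=A[-1]
    if nb:
        B_=polar(q,620,60,440,0,down(50),6);B=run(q,B_,"dls",n=3);show(" B",B,B_);q=B[-1]
    C_=polar(q,650,15,400,0,down(15),10);C=run(q,C_,"dls",n=3);show("  C",C,C_)
    for k in(0,np.pi):
      Rk=RT*Ro.from_euler("z",k);D_=lin(C[-1],pT+[0,0,30],Rk,10)
      D=run(C[-1],D_,"dls",n=3);show("   D%d"%(k>0),D,D_);print("     err",err(D[-1],pT+[0,0,30],Rk,1).round(3))
E
python3 t5.py
```

```text
pre [621. -61. 183.]
A [-2.31 -0.34  0.71  2.15  0.23  1.27 -1.  ] [ 80. 381. 460.] maxdq [0.1  0.09 0.2  0.05 0.07 0.04 0.19] max shift 5.4 rot 0.068
  C [-1.08  0.6   1.05  1.63 -0.55  1.23  0.35] [625. 166. 401.] maxdq [0.23 0.18 0.18 0.06 0.19 0.03 0.24] max shift 5.94 rot 0.044
   D0 [-0.99  1.09  1.17  1.89 -0.32  0.57  0.33] [621. -61. 213.] maxdq [0.02 0.07 0.02 0.03 0.04 0.07 0.02] max shift 2.27 rot 0.079
     err [ 0. -0. -0.  0.  0. -0.]
   D1 [-0.64  0.7   0.63  1.88  0.65  0.68  2.73] [621. -61. 213.] maxdq [0.09 0.02 0.08 0.06 0.14 0.17 0.28] max shift 2.27 rot 0.314
     err [-0. -0. -0.  0. -0.  0.]
A [-2.31 -0.34  0.71  2.15  0.23  1.27 -1.  ] [ 80. 381. 460.] maxdq [0.1  0.09 0.2  0.05 0.07 0.04 0.19] max shift 5.4 rot 0.068
 B [-1.89  0.46  1.02  1.66 -0.41  1.25  0.08] [310. 536. 440.] maxdq [0.16 0.18 0.14 0.09 0.17 0.04 0.25] max shift 4.61 rot 0.029
  C [-1.09  0.63  1.08  1.63 -0.58  1.24  0.37] [628. 168. 400.] maxdq [0.08 0.02 0.01 0.   0.02 0.   0.03] max shift 4.77 rot 0.061
   D0 [-1.    1.11  1.19  1.89 -0.37  0.58  0.37] [621. -61. 213.] maxdq [0.02 0.
[... 2234 characters left out ...]
1.26 -0.84] [150. 381. 460.] maxdq [0.11 0.09 0.2  0.05 0.07 0.04 0.19] max shift 4.9 rot 0.082
 B [-1.9   0.47  1.03  1.67 -0.42  1.25  0.09] [309. 536. 440.] maxdq [0.15 0.21 0.15 0.09 0.21 0.04 0.25] max shift 3.01 rot 0.029
  C [-1.09  0.64  1.09  1.63 -0.59  1.25  0.37] [628. 168. 400.] maxdq [0.08 0.02 0.01 0.   0.02 0.   0.03] max shift 4.77 rot 0.061
   D0 [-1.    1.11  1.2   1.89 -0.38  0.58  0.38] [621. -61. 213.] maxdq [0.02 0.07 0.02 0.04 0.04 0.07 0.02] max shift 2.29 rot 0.079
     err [ 0. -0. -0.  0.  0. -0.]
   D1 [-0.67  0.71  0.66  1.88  0.62  0.67  2.75] [621. -61. 213.] maxdq [0.09 0.02 0.08 0.06 0.14 0.17 0.28] max shift 2.29 rot 0.314
     err [-0. -0. -0.  0. -0.  0.]
```

The simulation shows a clean route: first back to (150, 381), then around to az 15°, then to the pre-grasp with a tangential tilt (fingers toward −y). Going.

```bash
cat > t6.py <<'E'
from t5 import *
E
python3 - <<'E'
import sys;sys.path.insert(0,'.')
from t3 import *
q=np.array(S[-1][0])
for a in [(np.hypot(150,380),np.degrees(np.arctan2(380,150)),460,0,down(40),5),(650,15,400,0,down(15),10)]:
    r=polar(q,*a);q=run(q,r,"dls",n=3)[-1];print([[*x[:3].round(3).tolist(),*x[3:].round(1).tolist(),0] for x in r])
E
```

```text
[[-0.026, 0.003, -0.077, -4.9, 1.2, 0.3, 0], [-0.026, 0.003, -0.077, -4.8, 0.6, 0.3, 0], [-0.026, 0.003, -0.077, -4.7, 0.1, 0.3, 0], [-0.026, 0.003, -0.077, -4.5, -0.4, 0.3, 0], [-0.026, 0.003, -0.077, -4.2, -0.9, 0.3, 0]]
[[0.0, -0.0, -0.044, 4.6, 0.6, -0.6, 0], [0.0, -0.0, -0.044, 4.8, 0.0, -0.6, 0], [0.0, -0.0, -0.044, 5.0, -0.5, -0.6, 0], [0.0, -0.0, -0.044, 5.1, -1.1, -0.6, 0], [0.0, -0.0, -0.044, 5.1, -1.8, -0.6, 0], [0.0, -0.0, -0.044, 5.0, -2.4, -0.6, 0], [0.0, -0.0, -0.044, 4.9, -3.1, -0.6, 0], [0.0, -0.0, -0.044, 4.7, -3.7, -0.6, 0], [0.0, -0.0, -0.044, 4.5, -4.3, -0.6, 0], [0.0, -0.0, -0.044, 4.1, -4.9, -0.6, 0]]
```

Call:
{"fn": "drive_tool", "kwargs": {
  "rows": [
    [[-0.026, 0.003, -0.077, -4.9, 1.2, 0.3, 0], [-0.026, 0.003, -0.077, -4.8, 0.6, 0.3, 0], [-0.026, 0.003, -0.077, -4.7, 0.1, 0.3, 0], [-0.026, 0.003, -0.077, -4.5, -0.4, 0.3, 0], [-0.026, 0.003, -0.077, -4.2, -0.9, 0.3, 0], [0, 0, -0.044, 4.6, 0.6, -0.6, 0], [0, 0, -0.044, 4.8, 0, -0.6, 0], [0, 0, -0.044, 5, -0.5, -0.6, 0], [0, 0, -0.044, 5.1, -1.1, -0.6, 0], [0, 0, -0.044, 5.1, -1.8, -0.6, 0], [0, 0, -0.044, 5, -2.4, -0.6, 0], [0, 0, -0.044, 4.9, -3.1, -0.6, 0], [0, 0, -0.044, 4.7, -3.7, -0.6, 0], [0, 0, -0.044, 4.5, -4.3, -0.6, 0], [0, 0, -0.044, 4.1, -4.9, -0.6, 0]]
  ]
}}

```text
time: 10.15
ee_pos: [626.1, 170.1, 397.0]
tcp_rot: [0.001, 0.609, 0.793, -0.002]
wrist_force: [0.9, 0.3, 0.0]
width: 85.3
```

```bash
cat > plan.py <<'E'
from t3 import *
from rig import ctrl
import sys
def lin(q,p1,R1,n):
    p,R=FK(q);rv=(R1*R.inv()).as_rotvec();return [np.r_[rv/n,(p1-p)/10/n]]*n
def near(R,R0): return min((R*Ro.from_euler("z",k) for k in(0,np.pi)),key=lambda r:(r*R0.inv()).magnitude())
# list of (px,py,az,tilt,T,back,n)
def plan(wps):
    s=ctrl.sense();q=s["joint_positions"].copy();p,R=FK(q);off=s["ee_pos"]-p
    print("q",q.round(2),"ee",s["ee_pos"].round(1),"modelerr",off.round(1),"w",round(s["width"],1),"F",s["wrist_force"].round(1),"t",round(s["time"],2))
    for w in wps:
        P,R1=pose(*w[:6]);R1=near(R1,FK(q)[1]);r=lin(q,P,R1,w[6]);o=run(q,r,"dls",n=3);q=o[-1]
        print("%dx"%w[6],r[0][:3].round(4),r[0][3:].round(2),"->",P.round(0),q.round(2),"maxdq",np.abs(np.diff(o,axis=0)).max().round(2),"err",np.abs(err(q,P,R1,1)).max().round(4))
E
python3 - <<'E'
import sys;sys.path.insert(0,'.')
from plan import *
X1=(662.6,-222.3,284.6)
plan([(*X1,45,(5,41.5),70,5),(*X1,45,(5,11.5),0,3),(*X1,45,(5,60),0,2),(*X1,0,(0,60),0,5),(*X1,-45,(-20,60),0,5),(*X1,-45,(-5,30),0,1)])
E
```

```text
q [-1.09  0.6   1.07  1.64 -0.55  1.23  0.36] ee [626.1 170.1 397. ] modelerr [ 3.3 10.4 -5.1] w 85.3 F [0.9 0.3 0. ] t 10.15
5x [-0.1511 -0.0403 -0.001 ] [-0.04 -4.41 -3.78] -> [621. -61. 213.] [-1.    1.09  1.18  1.89 -0.34  0.58  0.34] maxdq 0.14 err 0.0
3x [-0.  0. -0.] [ 0.42 -1.6  -2.65] -> [ 633. -109.  134.] [-0.85  1.19  1.06  1.84 -0.38  0.45  0.34] maxdq 0.05 err 0.0
2x [-0.  0. -0.] [0.   0.   2.42] -> [ 633. -109.  182.] [-0.87  1.12  1.12  1.85 -0.35  0.5   0.37] maxdq 0.03 err 0.0
5x [ 0.152   0.0396 -0.    ] [ 0.59 -2.27  1.01] -> [ 663. -222.  233.] [-0.2   0.77  0.66  1.59 -0.54  0.98  0.89] maxdq 0.14 err 0.0
5x [0.152  0.0396 0.    ] [ 0.52 -1.98 -1.01] -> [ 688. -321.  182.] [ 0.28  1.05  0.38  1.15 -0.82  1.68  1.05] maxdq 0.15 err 0.0
1x [0. 0. 0.] [ 0.38 -1.45 -3.  ] -> [ 692. -336.  152.] [ 0.3   1.11  0.38  1.1  -0.83  1.67  1.06] maxdq 0.06 err 0.0
```

Call:
{"fn": "drive_tool", "kwargs": {
  "rows": [
    [[-0.151, -0.04, 0, -0.1, -4.4, -3.7, 0.2], [-0.151, -0.04, 0, -0.1, -4.4, -3.7, 0.2], [-0.151, -0.04, 0, -0.1, -4.4, -3.7, 0.2], [-0.151, -0.04, 0, -0.1, -4.5, -3.7, 0.2], [-0.151, -0.04, 0, -0.1, -4.5, -3.7, 0.2], [0, 0, 0, 0, 0, 0, 0.2]]
  ]
}}

```text
time: 10.9
ee_pos: [615.8, -55.0, 206.2]
tcp_rot: [0.299, 0.563, 0.732, -0.241]
wrist_force: [-0.8, 0.4, 0.0]
width: 68.1
```

```bash
python3 upd.py >/dev/null; python3 m.py | tail -13
python3 - <<'E'
import sys;sys.path.insert(0,'.')
from g import *; from h import *
s=ctrl.sense();delta(s,*pose(662.6,-222.3,284.6,45,(5,11.5),0))
im=ctrl.get_image("scene")
# top view for the sink refined
b=ctrl.get_image("top");save(im,"s2.png",(300,170,430,300),4)
E
```

```text
{'d1': np.float64(300.3), 'x2': np.float64(0.2), 'y2': np.float64(-21.0), 'L1': np.float64(489.9), 'x3': np.float64(0.3), 'x4': np.float64(-1.3), 'y4': np.float64(-19.9), 'L2': np.float64(506.1), 'x5': np.float64(0.5), 'x6': np.float64(-0.3), 'y6': np.float64(-0.4), 'L3': np.float64(149.5)}
[[ 0.  -0.  -0.1]
 [ 0.  -0.   0. ]
 [-0.  -0.   0. ]
 [ 0.1 -0.   0. ]
 [ 0.1 -0.   0. ]
 [-0.2  0.   0. ]
 [ 0.   0.1 -0. ]
 [ 0.   0.  -0. ]
 [-0.2  0.1  0. ]]
[6.385 5.853 4.977 1.505 1.409 1.282 0.94  0.892 0.66  0.369 0.204 0.132]
rot [ 0.007 -0.016  0.001] |0.02| shift cm [ 1.72 -5.38 -7.24] q [-1.    1.08  1.19  1.91 -0.32  0.57  0.36] w 68.1 F [-0.8  0.4  0. ] t 10.9
```

View pics/s2.png

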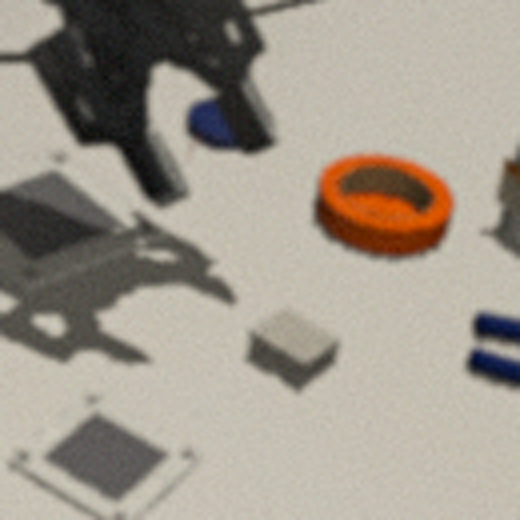

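The view shows the gripper leaning toward the part, with the sink's top centred at crop (294,338), i.e. full-frame (373.5,254.5). I'll cross-check the sink position from this view.

Run:
```python
from h import *
im=ctrl.get_image("scene");f=im["frame"].astype(int).sum(2)/3
print(onz(im,[[373.5,254.5]],18).round(1))
print(onz(im,np.array([[249,331],[288,308],[338,345],[299,367]])/4+[300,170],18).round(1))
P=dep(im,np.array(np.meshgrid(np.arange(355,392),np.arange(240,272))).reshape(2,-1).T)
m=(P[:,2]>15)&(P[:,2]<21);w=P[m][:,:2].astype(np.float32);print(m.sum(),cv2.minAreaRect(w),w.mean(0))
```

```text
[[ 658.2 -229.2   18. ]]
[[ 641.  -214.1   18. ]
 [ 671.5 -208.7   18. ]
 [ 674.7 -244.    18. ]
 [ 645.5 -248.1   18. ]]
157 ((660.32958984375, -225.67816162109375), (31.897390365600586, 35.34065628051758), 12.437202453613281) [ 660.24414 -225.48773]
```

Run:
```python
from plan import *
X1=(661,-225,282.5)
plan([(*X1,45,(5,11.5),0,4)])
```

```text
q [-1.01  1.07  1.19  1.9  -0.32  0.57  0.36] ee [620.8 -51.1 213.2] modelerr [ 0.2 -0.1 -0. ] w 68.4 F [ 1.1 -0.9 -0.5] t 11.05
4x [-0.0005 -0.0002 -0.0108] [ 0.38 -1.49 -1.98] -> [ 636. -110.  134.] [-0.84  1.18  1.08  1.85 -0.38  0.47  0.34] maxdq 0.04 err 0.0
```

Call:
{"fn": "drive_tool", "kwargs": {
  "rows": [
    [[0, 0, -0.011, 0.4, -1.8, -2.4, 0.2], [0, 0, -0.011, 0.4, -1.8, -2.4, 0.2], [0, 0, -0.011, 0.4, -1.4, -1.6, 0.2], [0, 0, -0.011, 0.3, -0.6, -0.7, 0.2], [0, 0, 0, 0, 0, 0, 0.2], [0, 0, 0, 0, 0, 0, 0.2]]
  ]
}}

```text
time: 11.8
ee_pos: [635.5, -107.2, 143.2]
tcp_rot: [0.298, 0.579, 0.72, -0.239]
wrist_force: [0.6, -0.3, 0.7]
width: 68.0
```

Run:
```python
from plan import *
X1=(661,-225,282.5)
plan([(*X1,45,(5,11.5),0,1)])
```

```text
q [-0.85  1.16  1.09  1.86 -0.37  0.48  0.35] ee [ 635.5 -107.2  143.2] modelerr [ 0.3 -0.1 -0.1] w 68.0 F [ 0.6 -0.3  0.7] t 11.8
1x [-0.0028  0.0004  0.0016] [ 0.04 -0.33 -0.95] -> [ 636. -110.  134.] [-0.84  1.18  1.08  1.85 -0.38  0.47  0.34] maxdq 0.01 err 0.0
```

Lower the last 9 mm and close.

Call:
{"fn": "drive_tool", "kwargs": {
  "rows": [
    [[0, 0, 0, 0, -0.3, -0.5, 0.2], [0, 0, 0, 0, 0, -0.4, 0.2], [0, 0, 0, 0, 0, 0, 1], [0, 0, 0, 0, 0, 0, 1], [0, 0, 0, 0, 0, 0, 1], [0, 0, 0, 0, 0, 0, 1], [0, 0, 0, 0, 0, 0, 1]]
  ]
}}

```text
time: 12.68
ee_pos: [634.6, -111.3, 133.1]
tcp_rot: [0.297, 0.579, 0.72, -0.24]
wrist_force: [1.9, 0.1, 0.5]
width: 28.7
```

Run:
```python
from plan import *
X1=(661,-225,282.5)
plan([(*X1,45,(5,11.5),0,1),(*X1,45,(5,60),0,2),(*X1,0,(0,60),0,6),(*X1,-45,(-11.5,60),0,6),(*X1,-45,(-11.5,14),0,2)])
```

```text
q [-0.84  1.18  1.08  1.85 -0.38  0.47  0.34] ee [ 634.6 -111.3  133.1] modelerr [ 0.3 -0.1 -0.1] w 28.7 F [1.9 0.1 0.5] t 12.68
1x [-0.0017 -0.0016  0.0032] [0.13 0.07 0.07] -> [ 636. -110.  134.] [-0.84  1.18  1.08  1.85 -0.38  0.47  0.34] maxdq 0.0 err 0.0
2x [-0.  0. -0.] [0.   0.   2.42] -> [ 636. -110.  182.] [-0.86  1.11  1.14  1.86 -0.35  0.52  0.37] maxdq 0.03 err 0.0
6x [ 0.1278  0.0283 -0.    ] [ 0.42 -1.91  0.84] -> [ 661. -225.  233.] [-0.21  0.76  0.69  1.61 -0.55  0.98  0.88] maxdq 0.12 err 0.0
6x [0.1278 0.0283 0.    ] [ 0.4  -1.8  -0.84] -> [ 685. -333.  182.] [ 0.28  1.03  0.4   1.19 -0.84  1.67  1.05] maxdq 0.12 err 0.0
2x [0. 0. 0.] [ 0.  -0.  -2.3] -> [ 685. -333.  136.] [ 0.29  1.09  0.39  1.18 -0.85  1.63  1.08] maxdq 0.03 err 0.0
```

Call:
{"fn": "drive_tool", "kwargs": {
  "rows": [
    [[0, 0, 0, 0, 0, 2.4, 1], [0, 0, 0, 0, 0, 2.4, 1], [0.128, 0.028, 0, 0.4, -1.9, 0.8, 1], [0.128, 0.028, 0, 0.4, -1.9, 0.8, 1], [0.128, 0.028, 0, 0.4, -1.9, 0.8, 1], [0.128, 0.028, 0, 0.4, -1.9, 0.8, 1], [0.128, 0.028, 0, 0.4, -1.9, 0.8, 1], [0.128, 0.028, 0, 0.4, -1.9, 0.8, 1], [0.128, 0.028, 0, 0.4, -1.8, -0.8, 1], [0.128, 0.028, 0, 0.4, -1.8, -0.8, 1], [0.128, 0.028, 0, 0.4, -1.8, -0.8, 1], [0.128, 0.028, 0, 0.4, -1.8, -0.8, 1], [0.128, 0.028, 0, 0.4, -1.8, -0.8, 1], [0.128, 0.028, 0, 0.4, -1.8, -0.8, 1], [0, 0, 0, 0, 0, -1.5, 1], [0, 0, 0, 0, 0, 0, 1]]
  ]
}}

```text
time: 14.68
ee_pos: [681.5, -332.9, 164.5]
tcp_rot: [-0.3, 0.579, 0.719, 0.239]
wrist_force: [1.5, -0.4, -1.1]
width: 28.8
```

Run:
```python
from plan import *
X1=(658,-211,282.5)
plan([(*X1,-45,(2.5,13),0,1)])
from h import *
a=ctrl.get_image("scene");save(a,"s3.png",(310,180,470,300),4.5)
```

```text
q [ 0.28  1.04  0.4   1.2  -0.84  1.65  1.06] ee [ 681.5 -332.9  164.5] modelerr [ 0.4 -0.3  0. ] w 28.8 F [ 1.5 -0.4 -1.1] t 14.68
1x [-0.0018 -0.004   0.0014] [ 0.39 -0.03 -2.91] -> [ 685. -333.  135.] [ 0.29  1.09  0.39  1.18 -0.85  1.63  1.08] maxdq 0.04 err 0.0
```

View pics/s3.png

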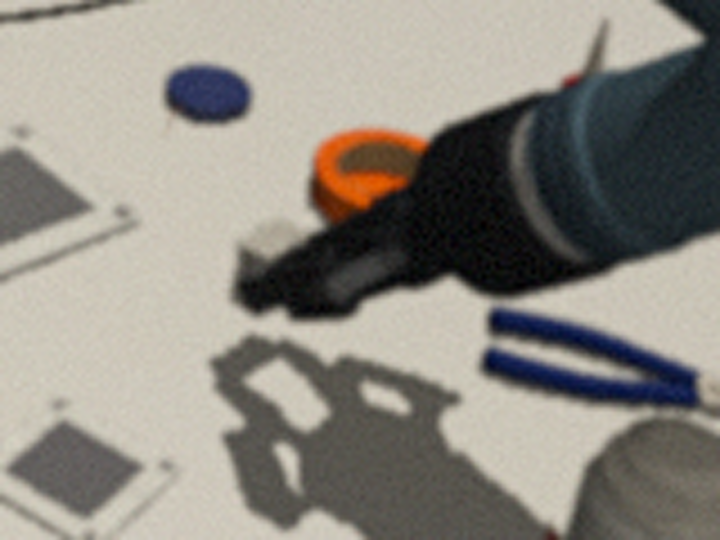

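The sink (crop ~(270,250)) is still in the jaws, clear of the tape roll and pliers. I'll lower it to stand on its side.

Call:
{"fn": "drive_tool", "kwargs": {
  "rows": [
    [[0, 0, 0, 0, 0, -1.2, 1], [0, 0, 0, 0, 0, -1.0, 1], [0, 0, 0, 0, 0, -0.5, 1], [0, 0, 0, 0, 0, -0.15, 1], [0, 0, 0, 0, 0, 0, 1]]
  ]
}}

```text
time: 15.35
ee_pos: [682.5, -333.4, 137.4]
tcp_rot: [-0.3, 0.578, 0.719, 0.241]
wrist_force: [0.7, -0.6, -0.5]
width: 29.3
```

Run:
```python
from plan import *
X1=(658,-211,282.5)
plan([(*X1,-45,(2.5,13),0,1)])
```

```text
q [ 0.29  1.08  0.39  1.19 -0.85  1.63  1.08] ee [ 682.5 -333.4  137.4] modelerr [ 0.4 -0.3  0. ] w 29.3 F [ 0.7 -0.6 -0.5] t 15.35
1x [-0.0034 -0.0014  0.0014] [ 0.3   0.03 -0.21] -> [ 685. -333.  135.] [ 0.29  1.09  0.39  1.18 -0.85  1.63  1.08] maxdq 0.01 err 0.0
```

Call:
{"fn": "drive_tool", "kwargs": {
  "rows": [
    [[0, 0, 0, 0, 0, -0.2, 1], [0, 0, 0, 0, 0, -0.1, 1], [0, 0, 0, 0, 0, 0, 1]]
  ]
}}

```text
time: 15.72
ee_pos: [682.4, -333.4, 134.5]
tcp_rot: [-0.3, 0.578, 0.719, 0.241]
wrist_force: [-0.4, -0.1, -0.2]
width: 28.9
```

Call:
{"fn": "drive_tool", "kwargs": {
  "rows": [
    [[0, 0, 0, 0, 0, -0.12, 1], [0, 0, 0, 0, 0, -0.12, 1], [0, 0, 0, 0, 0, 0, 1]]
  ]
}}

```text
time: 16.1
ee_pos: [682.6, -333.6, 133.7]
tcp_rot: [-0.3, 0.578, 0.72, 0.241]
wrist_force: [-1.3, -1.5, 5.3]
width: 28.9
```

Call:
{"fn": "drive_tool", "kwargs": {
  "rows": [
    [[0, 0, 0, 0, 0, 0, 0.6], [0, 0, 0, 0, 0, 0, 0.3], [0, 0, 0, 0, 0, 0, 0.2], [0, 0, 0, 0.3, -1.4, 1.4, 0.2], [0, 0, 0, 0.6, -2.8, 2.8, 0.2], [0, 0, 0, 0.6, -2.8, 2.8, 0.2]]
  ]
}}

```text
time: 16.85
ee_pos: [697.6, -404.9, 203.8]
tcp_rot: [-0.299, 0.579, 0.72, 0.24]
wrist_force: [1.5, -0.6, -0.3]
width: 68.5
```

Run:
```python
from plan import *
from h import *
a=ctrl.get_image("scene");save(a,"s4.png",(320,190,470,300),5)
P=dep(a,np.array(np.meshgrid(np.arange(345,392),np.arange(220,272))).reshape(2,-1).T)
m=(P[:,2]>30)&(P[:,2]<40)&(abs(P[:,0]-660)<30)&(abs(P[:,1]+212)<30);w=P[m][:,:2].astype(np.float32);print(m.sum(),cv2.minAreaRect(w),w.mean(0),np.median(P[m][:,2]))
X1=(658,-211,282.5)
plan([(*X1,0,(0,90),0,5),(*X1,45,(-1,50),30,5),(*X1,45,(-1,14),0,4)])
```

```text
97 ((657.3790283203125, -212.78851318359375), (32.27046585083008, 20.404172897338867), 7.390810489654541) [ 655.9998  -214.12756] 33.72589266661953
q [ 0.38  1.1   0.42  0.99 -0.83  1.79  1.03] ee [ 697.4 -410.3  209.2] modelerr [ 0.5 -0.5 -0. ] w 68.2 F [ 0.4 -2.7  3.1] t 16.9
5x [-0.1523 -0.0328  0.0007] [-0.78  3.98  1.08] -> [ 658. -211.  263.] [-0.24  0.71  0.7   1.62 -0.51  1.01  0.84] maxdq 0.17 err 0.0
5x [-0.1534 -0.034  -0.    ] [-0.63  2.82 -1.39] -> [627. -70. 194.] [-0.93  1.05  1.12  1.88 -0.22  0.56  0.24] maxdq 0.15 err 0.0
4x [ 0.  0. -0.] [ 0.12 -0.52 -1.43] -> [631. -91. 136.] [-0.85  1.13  1.04  1.86 -0.25  0.48  0.22] maxdq 0.02 err 0.0
```

View pics/s4.png

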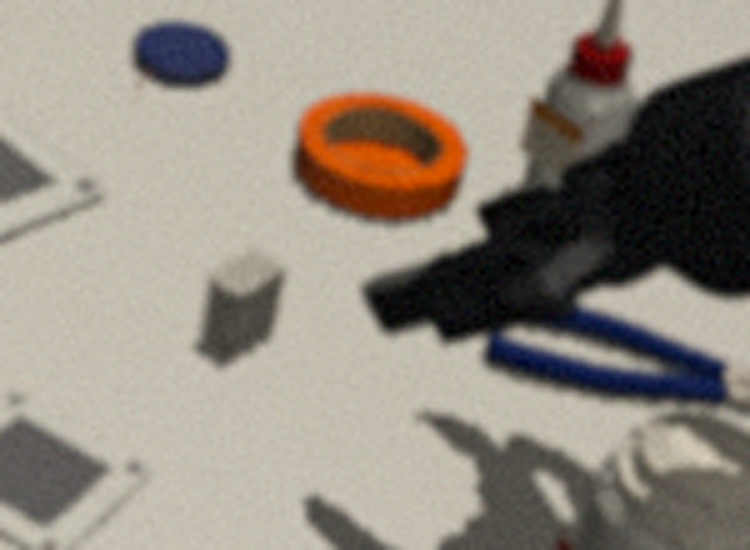

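The sink stands cleanly on its side at crop (240,300), and depth gives (657,−213), as planned. Now swing over and regrip from the other lean.

Call:
{"fn": "drive_tool", "kwargs": {
  "rows": [
    [[-0.152, -0.033, 0, -0.8, 4.0, 1.1, 0.2], [-0.152, -0.033, 0, -0.8, 4.0, 1.1, 0.2], [-0.152, -0.033, 0, -0.8, 4.0, 1.1, 0.2], [-0.152, -0.033, 0, -0.8, 4.0, 1.1, 0.2], [-0.152, -0.033, 0, -0.8, 4.0, 1.1, 0.2], [-0.153, -0.034, 0, -0.6, 2.8, -1.4, 0.2], [-0.153, -0.034, 0, -0.6, 2.8, -1.4, 0.2], [-0.153, -0.034, 0, -0.6, 2.8, -1.4, 0.2], [-0.153, -0.034, 0, -0.6, 2.8, -1.4, 0.2], [-0.153, -0.034, 0, -0.6, 2.8, -1.4, 0.2], [0, 0, 0, 0, 0, 0, 0.2]]
  ]
}}

```text
time: 18.27
ee_pos: [628.5, -56.8, 182.9]
tcp_rot: [0.293, 0.576, 0.725, -0.237]
wrist_force: [0.3, 0.8, 0.8]
width: 68.1
```

Run:
```python
from plan import *
plan([(657.5,-212,282.5,45,(-1,14),0,4)])
```

```text
q [-0.94  1.06  1.1   1.87 -0.22  0.56  0.23] ee [628.5 -56.8 182.9] modelerr [ 0.2 -0.1 -0. ] w 68.1 F [0.3 0.8 0.8] t 18.27
4x [-0.0026 -0.0023 -0.0018] [ 0.06 -0.87 -1.16] -> [631. -92. 136.] [-0.85  1.13  1.04  1.86 -0.25  0.47  0.22] maxdq 0.02 err 0.0
```

Call:
{"fn": "drive_tool", "kwargs": {
  "rows": [
    [[0, 0, 0, 0.1, -1.2, -1.6, 0.2], [0, 0, 0, 0.1, -1.2, -1.6, 0.2], [0, 0, 0, 0.1, -0.8, -0.9, 0.2], [-0.01, -0.008, -0.008, 0, -0.2, -0.2, 0.2], [0, 0, 0, 0, 0, 0, 0.2], [0, 0, 0, 0, 0, 0, 0.2]]
  ]
}}

```text
time: 19.02
ee_pos: [630.9, -96.9, 144.4]
tcp_rot: [0.299, 0.583, 0.717, -0.238]
wrist_force: [-0.2, -0.2, -0.2]
width: 68.3
```

Run:
```python
from plan import *
plan([(657.5,-212,282.5,45,(-1,14),0,1)])
```

```text
q [-0.85  1.12  1.05  1.87 -0.24  0.48  0.22] ee [630.9 -96.9 144.4] modelerr [ 0.2 -0.1 -0.1] w 68.3 F [-0.2 -0.2 -0.2] t 19.02
1x [-0.0032  0.0065  0.0106] [ 0.01  0.52 -0.82] -> [631. -92. 136.] [-0.85  1.13  1.04  1.86 -0.25  0.47  0.22] maxdq 0.01 err 0.0
```

Call:
{"fn": "drive_tool", "kwargs": {
  "rows": [
    [[0, 0.006, 0.01, 0, 0.5, -0.8, 0.2], [0, 0, 0, 0, 0, 0, 0.2], [0, 0, 0, 0, 0, 0, 1], [0, 0, 0, 0, 0, 0, 1], [0, 0, 0, 0, 0, 0, 1], [0, 0, 0, 0, 0, 0, 1], [0, 0, 0, 0, 0, 0, 1]]
  ]
}}

```text
time: 19.9
ee_pos: [630.6, -92.4, 136.4]
tcp_rot: [0.298, 0.579, 0.72, -0.239]
wrist_force: [-0.4, -0.1, 1.6]
width: 28.3
```

Run:
```python
from plan import *
from h import *
import pickle
a,b=pickle.load(open("i.pkl","rb"))
f=a["frame"].astype(int).sum(2)/3
x,y=311,223;s=f[y-26:y+26,x-34:x+34];m=(s<140).astype(np.uint8)
c=max(cv2.findContours(m,0,1)[0],key=cv2.contourArea).reshape(-1,2)+[x-34,y-26]
w=onz(a,c,6)[:,:2].astype(np.float32);print("pad scene",cv2.minAreaRect(w),len(c))
Y=(614,-63,273.7)
plan([(657.5,-212,282.5,45,(-1,14),0,1),(657.5,-212,282.5,45,(-1,80),0,2),(*Y,0,(0,90),0,8),(*Y,-45,(-4,70),0,6),(*Y,-45,(-4,16),0,3)])
```

```text
pad scene ((612.916748046875, -63.56623458862305), (68.08223724365234, 68.03870391845703), 3.78886342048645) 78
q [-0.85  1.13  1.04  1.86 -0.25  0.47  0.22] ee [630.6 -92.4 136.4] modelerr [ 0.2 -0.1 -0.1] w 28.3 F [-0.4 -0.1  1.6] t 19.9
1x [-0.0027  0.0001  0.0014] [ 0.04  0.07 -0.01] -> [631. -92. 136.] [-0.85  1.13  1.04  1.86 -0.25  0.47  0.22] maxdq 0.0 err 0.0
2x [-0.  0. -0.] [0.  0.  3.3] -> [631. -92. 202.] [-0.89  1.04  1.12  1.87 -0.2   0.55  0.26] maxdq 0.05 err 0.0
8x [ 0.0973  0.0138 -0.0182] [-0.21  0.36  0.76] -> [614. -63. 263.] [-0.56  0.61  0.78  1.81 -0.52  0.94  0.51] maxdq 0.08 err 0.0
6x [0.1306 0.0084 0.    ] [ 0.13 -1.97 -1.18] -> [ 622. -181.  192.] [ 0.05  0.8   0.43  1.63 -0.99  1.43  1.  ] maxdq 0.12 err 0.0
3x [0. 0. 0.] [ 0.  -0.  -1.8] -> [ 622. -181.  138.] [ 0.07  0.88  0.41  1.63 -1.02  1.38  1.06] maxdq 0.03 err 0.0
```

Call:
{"fn": "drive_tool", "kwargs": {
  "rows": [
    [[0, 0, 0, 0, 0, 3.3, 1], [0, 0, 0, 0, 0, 3.3, 1], [0.097, 0.014, -0.018, -0.2, 0.4, 0.8, 1], [0.097, 0.014, -0.018, -0.2, 0.4, 0.8, 1], [0.097, 0.014, -0.018, -0.2, 0.4, 0.8, 1], [0.097, 0.014, -0.018, -0.2, 0.4, 0.8, 1], [0.097, 0.014, -0.018, -0.2, 0.4, 0.8, 1], [0.097, 0.014, -0.018, -0.2, 0.4, 0.8, 1], [0.097, 0.014, -0.018, -0.2, 0.4, 0.8, 1], [0.097, 0.014, -0.018, -0.2, 0.4, 0.8, 1], [0.13, 0.008, 0, 0.1, -2, -1.2, 1], [0.13, 0.008, 0, 0.1, -2, -1.2, 1], [0.13, 0.008, 0, 0.1, -2, -1.2, 1], [0.13, 0.008, 0, 0.1, -2, -1.2, 1], [0.13, 0.008, 0, 0.1, -2, -1.2, 1], [0.13, 0.008, 0, 0.1, -2, -1.2, 1], [0, 0, 0, 0, 0, -1.8, 1], [0, 0, 0, 0, 0, 0, 1], [0, 0, 0, 0, 0, 0, 1]]
  ]
}}

```text
time: 22.28
ee_pos: [621.0, -178.1, 176.3]
tcp_rot: [-0.278, 0.631, 0.676, 0.261]
wrist_force: [-0.1, 0.3, -0.1]
width: 28.9
```

Run:
```python
from plan import *
from h import *
plan([(613.8,-63,273.7,-45,(-4,16),0,1)])
b=ctrl.get_image("top");save(b,"t5.png",(260,110,360,200),6)
```

```text
q [ 0.05  0.82  0.43  1.64 -1.    1.41  1.02] ee [ 621.  -178.1  176.3] modelerr [0.1 0.  0.2] w 28.9 F [-0.1  0.3 -0.1] t 22.27
1x [ 0.0026  0.0022 -0.0037] [ 0.05 -0.3  -3.77] -> [ 621. -181.  138.] [ 0.07  0.88  0.42  1.63 -1.02  1.38  1.06] maxdq 0.06 err 0.0
```

View pics/t5.png

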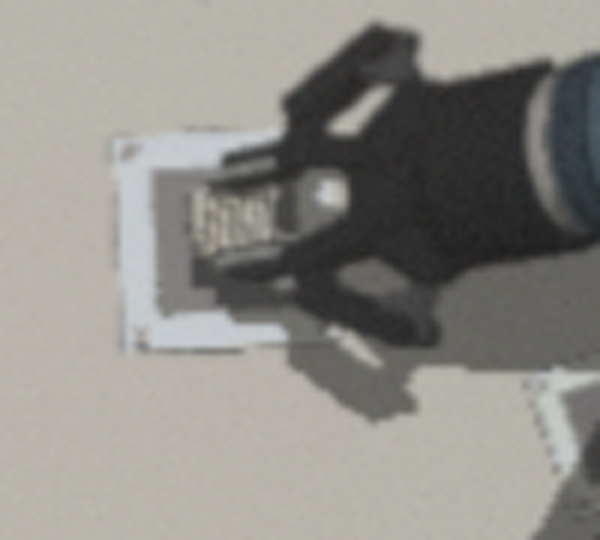

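Fins are now up in the jaws at crop (235,218), above the pad. Lowering.

Call:
{"fn": "drive_tool", "kwargs": {
  "rows": [
    [[0, 0, -0.004, 0, -0.3, -1.4, 1], [0, 0, 0, 0, 0, -1.2, 1], [0, 0, 0, 0, 0, -0.6, 1], [0, 0, 0, 0, 0, -0.3, 1], [0, 0, 0, 0, 0, 0, 1], [0, 0, 0, 0, 0, -0.1, 1], [0, 0, 0, 0, 0, 0, 1]]
  ]
}}

```text
time: 23.2
ee_pos: [620.6, -183.4, 140.4]
tcp_rot: [-0.277, 0.633, 0.674, 0.262]
wrist_force: [-0.7, -0.4, -0.3]
width: 28.5
```

Call:
{"fn": "drive_tool", "kwargs": {
  "rows": [
    [[0, 0, 0, 0, 0.2, -0.2, 1], [0, 0, 0, 0, 0, -0.12, 1], [0, 0, 0, 0, 0, 0, 1]]
  ]
}}

```text
time: 23.58
ee_pos: [620.7, -181.7, 138.3]
tcp_rot: [-0.277, 0.633, 0.674, 0.263]
wrist_force: [-1.6, -1.8, 5.5]
width: 28.7
```

Call:
{"fn": "drive_tool", "kwargs": {
  "rows": [
    [[0, 0, 0, 0, 0, 0, 0.6], [0, 0, 0, 0, 0, 0, 0.3], [0, 0, 0, 0, 0, 0, 0.2], [0, 0, 0, 0.1, -1.4, 1.4, 0.2], [0, 0, 0, 0.2, -2.8, 2.8, 0.2], [0, 0, 0, 0.3, -4, 4, 0.2], [0, 0, 0, 0.3, -4, 4, 0.2], [0, 0, 0, 0, 0, 0, 0.2]]
  ]
}}

```text
time: 24.58
ee_pos: [628.8, -311.0, 265.1]
tcp_rot: [-0.271, 0.636, 0.674, 0.262]
wrist_force: [0.4, 0.2, -0.6]
width: 68.5
```

Run:
```python
from plan import *
from h import *
a=ctrl.get_image("scene");b=ctrl.get_image("top")
import pickle;pickle.dump((a,b),open("i2.pkl","wb"))
for n,im in(("scene",a),("top",b)):
    h,w=im["depth"].shape;g=np.stack(np.meshgrid(np.arange(w),np.arange(h)),-1).reshape(-1,2)
    P=dep(im,g);m=(P[:,2]>12)&(P[:,2]<30)&(abs(P[:,0]-614)<38)&(abs(P[:,1]+63)<38)
    W=P[m];print(n,m.sum(),cv2.minAreaRect(W[:,:2].astype(np.float32)),W[:,:2].min(0),W[:,:2].max(0),np.percentile(W[:,2],[5,50,95]).round(1))
A=cv2.resize(a["frame"][195:250,275:350][:,:,::-1],(450,330),interpolation=2);B=cv2.resize(b["frame"][125:175,272:324][:,:,::-1],(343,330),interpolation=2)
cv2.imwrite("pics/f.png",np.hstack([A,B]))
s=ctrl.sense();print(s["ee_pos"],s["joint_positions"].round(2))
```

```text
scene 176 ((614.29052734375, -64.71207427978516), (30.98227882385254, 38.996578216552734), 6.53264856338501) [597.10921188 -84.54650004] [631.4278758  -45.20612926] [13.2 20.2 23.6]
top 94 ((615.4443359375, -57.72412872314453), (48.82277297973633, 55.49119567871094), 85.20098114013672) [589.83825049 -81.49212982] [644.39652768 -31.07709322] [12.2 18.8 25.8]
[ 629.05901031 -305.14788686  260.22611402] [ 0.19  0.82  0.5   1.44 -0.91  1.63  0.99]
```

View pics/f.png

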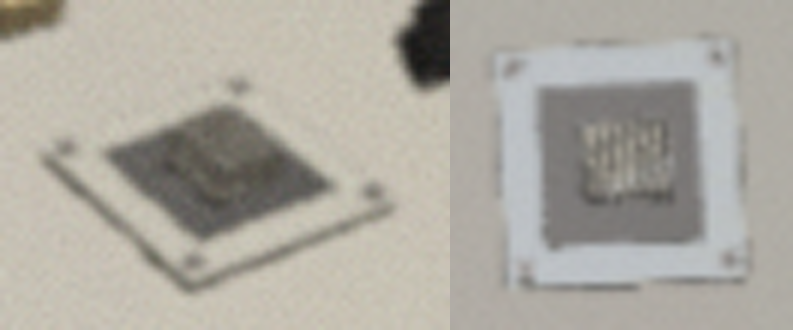

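The sink lies fins up in the middle of the pad: display (627,157) against the pad's (622,165), and parallax from its height accounts for that difference. One last numeric check, then hand in.

Run:
```python
from h import *
import pickle
o,b0=pickle.load(open("i.pkl","rb"));a,b=pickle.load(open("i2.pkl","rb"))
g=b["frame"].astype(int).sum(2)/3
m=np.zeros(g.shape,np.uint8);m[139:162,288:313]=g[139:162,288:313]>128
pts=cv2.findNonZero(cv2.morphologyEx(m,cv2.MORPH_CLOSE,np.ones((3,3)))).reshape(-1,2)
print("sink top",cv2.minAreaRect(onz(b,pts,24)[:,:2].astype(np.float32)))
s=ctrl.sense();q=s["tcp_rot"]
from scipy.spatial.transform import Rotation as Ro
y=Ro.from_quat([q[1],q[2],q[3],q[0]]).as_matrix()[:,1];print("jaw yaw",np.degrees(np.arctan2(y[1],y[0])),y[2])
d=np.abs(b["frame"][185:212,232:260].astype(int)-b0["frame"][185:212,232:260]).mean();print("other sink diff",d)
print(ctrl.finish_job())
```

```text
sink top ((610.2280883789062, -70.42488098144531), (58.790504455566406, 59.736793518066406), 89.9116439819336)
jaw yaw 3.3945380007522648 0.003090829233875436
other sink diff 19.996031746031747
the job is handed in; nothing more can be done
None
```

I turned the heat sink over and left it fins up in the middle of the pad; the job is handed in. I stood it on its narrow side halfway, regripped it, and finished the turn on the pad. It took about 25 s of the 48 s. Early on the arm ran into joint limits, and I spent roughly 8 s getting out of them.

**Last checks**
- **Position:** depth from the scene camera put the sink at about (614.3, −64.7). The pad is at about (613.5, −63), so the sink is within 1–2 mm of centre. The final top picture agrees once the sink's height is allowed for.
- **Squareness:** the jaws let go at a yaw of 3.4°, against 3.7° for the pad. The depth-based rectangle gave 6.5°, but that reading is coarse.
- **Gripper:** it was well clear of everything at the end, with the wrist force near zero.

**Checks that failed or disagreed**
- **Top-view outline:** my brightness mask ran into the pad and came out 59 × 60 mm, and the top depth outline came out 49 × 55 mm. I used neither.
- **Other sink:** comparing the top pictures from before and after gave a mean difference of about 20 grey levels around it. I did not look into it. The arm never went near that sink at low height, so I put it down to shadow or noise, but I have not confirmed that it stayed put.
- **Force spike:** the wrist force read 33 N once, when joint 1 stopped at its range limit. A picture showed no contact, and the reading was back near zero half a second later.

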